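# Mark the wooden tokens on the crank press

## Robot

A 7-joint arm with a two-finger parallel gripper is mounted at the origin on the work surface. World frame = base frame: x ahead of the robot, y to its left, z up, the work surface at z = 0. Lengths are in mm, angles in degrees, forces in N, time in s.
With the tool pointing down it reaches from about 425 to 950 mm from the base axis. Payload 4.7 kg.
Tool frame: the origin (TCP) lies at the very end of the fingers, on their centre line; the grasp point (between the pads) lies 19 mm behind it (ctrl.hold_point_z is the distance from the TCP to the grasp point, in mm); z points along the fingers, x is the direction in which the jaws open and shut, and the axes are right-handed (so a half turn about z gives the same grasp; the last joint's range is limited). The gripper opens to 85 mm and grips with 20 to 120 N. Pads are 22 mm wide; open, the fingers measure 114 mm over their backs; the gripper's body (76 mm by 85 mm) begins 54 mm behind the grasp point. The pads swing forward as they close: fully open they stand 13 mm farther back than shut.
Start: joints at [-1.656, 26.849, -2.785, 87.806, 1.381, 65.374, -4.715], TCP at [675.017, 0.046, 231.335] pointing down, gripper open.
Joint ranges: [-148.3, 148.3], [-19.14, 114.17], [-79.39, 73.82], [5.75, 140.21], [-59.74, 239.74], [12.07, 113.84], [-152.46, 152.46]. Speed limits (degrees/s): [147.25, 147.25, 180, 180, 180, 180, 180].

## Interface

Orientations are given as [roll, pitch, yaw] about the fixed x, y, z axes, in that order (R = Rz(yaw) Ry(pitch) Rx(roll)).
In Python, from cell import ctrl gives the robot as it stands.
- The arm moves only by the tool arm_command, never from a script. Its argument "series" is a list of rows, each an object of numbers: "fingers": the opening, from 0 (shut) to 1 (fully open); "tx", "ty", "tz": the shift along the tool's x, y, z in cm; "rx", "ry", "rz": the turn, a rotation vector about the tool's x, y, z in rad. A call has exactly 10 rows; each row is the pose to reach, as a shift and turn from the pose commanded when the call began, along the tool's axes at that moment; what a row does not reach only later rows make up. A row lasts 1/12 s, in which the tool goes at most 41.7 mm and 7.16 degrees, less where a joint would pass 70% of its speed; a pose out of reach is approached as far as the arm can. A call with a gripper value outside its range is refused whole. The fingers move at their own pace and stop on an object; "newtons" is the grip in N (left out, the last holds). Time passes only in rows, so rows that repeat a pose let the fingers close, or fill a call up. It gives the time, the measured TCP pose, the force and the opening at its end, in the units of the state.
- ctrl.get_obs(): the state, without advancing time (a new reading comes with each control period).
- ctrl.grab_frame(name): name is "scene" or "side" or "wrist"; returns the picture (480x640x3 uint8, red, green, blue); there is no depth.
- ctrl.camera_model(name): a dict with "camera_matrix" (3x3 intrinsics, pixels), "R" (3x3) and "t" (3): a world point X has camera coordinates R X + t; the wrist camera has in their place "tool_from_camera" (4x4, takes a point from camera to tool coordinates, whose origin is the TCP and whose axes are the tool frame's). Camera axes: x right, y down, z forward; pixel columns grow to the right and rows downward; lengths in mm; the calibration is good to about 2 mm. A picture is of the moment at which its call begins: read the wrist's pose just before it. camera_model takes no time and is no camera call.
- ctrl.job_done(): hands the job in, once; it reports no verdict.
Trained networks look in the newest picture that a camera, given by its name, has taken for a name from the list of things; names that differ only in an ending like _2 or _b are one class to them, and where a whole thing is asked for, a point or a joint stands for the part that bears it (a point fixed in the world has none). Each returns a list of dicts, best first, with "score" (0 to 1); they miss things now and then, are a little off and sometimes report something else, mostly with a low value. They report only what shows in the picture. A call takes as long as a camera call. They do not tell look-alikes from the thing itself.
- ctrl.recognise(camera, query): "point" ([column, row] in pixels, amid what is visible of it).
- ctrl.silhouettes(camera, query): "pixels" (480x640 bool, what is visible of it) and "point" ([column, row] in pixels, amid what is visible of it).
The state is a dict: "time_s": time; "q": joint angles; "qd": joint speeds; "joint_torque": joint torques, N m; "ee_pos": TCP position; "ee_rot": TCP orientation; "wrist_force": force on the tool from outside, world axes, zero at the start; "ft_torque": the same for the moment, N m; "grip_width": finger opening in mm.
Only numpy, scipy, OpenCV 4.12 (cv2) and the standard library are available. Lean on these libraries where they do the work, as an engineer would, in place of code of your own. Each camera call takes 0.05 s, during which the arm holds its last target.

## Task

Lay every loose striped wooden token flat in a pocket of the press's sliding carrier and press the shop's mark into the middle of each: the round one first, then the square, then the six-sided, whichever of them are there. For each, slide the carrier until the token is centred under the stamp and give the crank a full clockwise turn at a steady, unhurried pace (about 4 s or longer), down through the heavy point and on over it without letting go, until the stamp is right up again; move the carrier only with the stamp up. Finish with the carrier pulled fully out to the loading end, the tokens flat in their pockets and the stamp up, and leave the other things on the table alone.

Things in the scene. Friction and masses are not known exactly. Their poses are not given: they have to be found in the camera images.
- press: Grey hand-cranked marking press, fixed to the table; origin on the table plane straight below the stamp, z up. Its own axes: the carrier pulls out to its -y, the gear column with the crank is at its +y. Base plate 200 x 475 mm (x -100..100, y -250..225), 14 mm thick; column x -55..55, y 106..218, 125 mm tall, with an arm 40 mm wide (121 to 155 mm up) reaching over to the stamp's guide, a 44 mm cylinder (105 to 165 mm up, the ram standing out of its top to 183 mm)
- saddle (a joint): lower slide of the token carrier, m: 0 = carrier's centre level with the stamp, grows as the carrier is pulled out along the press's -y; stops at -0.036 and 0.170 (fully out, the loading end). About 2 N of friction, stays where left
- carriage (a joint): cross slide of the token carrier, m: 0 = carrier's centre level with the stamp, grows along the press's +x; stops at -0.036 and 0.036. About 2 N of friction, stays where left
- carrier_handle (a point): upright dark round wooden handle, 22 mm diameter, fixed to the carrier's corner (70 mm along the press's -x and 95 mm along its -y from the carrier's centre): take it from above to move both slides. The point is on its axis 85 mm above the table, 20 mm below its top (105 mm); the carrier's corner lug is at 45 mm
- pocket0 (a point): Centre of the floor of a square pocket of the wooden carrier, 50 x 50 mm, 45 mm above the table, walls 5 mm high, sides along the press's x and y; carrier-frame offset from the carrier's centre (-32, -32) mm. Pockets are 64 mm apart with a 14 mm wall between, the carrier is 136 mm square. Any token may lie in any pocket
- pocket1 (a point): Centre of the floor of a square pocket of the wooden carrier, 50 x 50 mm, 45 mm above the table, walls 5 mm high, sides along the press's x and y; carrier-frame offset from the carrier's centre (-32, 32) mm. Pockets are 64 mm apart with a 14 mm wall between, the carrier is 136 mm square. Any token may lie in any pocket
- pocket2 (a point): Centre of the floor of a square pocket of the wooden carrier, 50 x 50 mm, 45 mm above the table, walls 5 mm high, sides along the press's x and y; carrier-frame offset from the carrier's centre (32, -32) mm. Pockets are 64 mm apart with a 14 mm wall between, the carrier is 136 mm square. Any token may lie in any pocket
- pocket3 (a point): Centre of the floor of a square pocket of the wooden carrier, 50 x 50 mm, 45 mm above the table, walls 5 mm high, sides along the press's x and y; carrier-frame offset from the carrier's centre (32, 32) mm. Pockets are 64 mm apart with a 14 mm wall between, the carrier is 136 mm square. Any token may lie in any pocket
- stamp_tip (a point): Centre of the flat underside of the brass stamp, 16 mm diameter, vertical; 81 mm above the table with the stamp up (20 mm above a token lying in a pocket), comes down 20 mm to meet the token and then presses on it through a spring (about 12 N at the bottom)
- stamp: the brass stamp; its origin is on the table straight below it
- ram (a joint): how far the crank has driven the ram down, m: 0.012 * (1 - cos(crank)); 0 = up, 0.024 = bottom
- crank (a joint): angle of the crank about its vertical axis, rad, grows clockwise seen from above, no stops; at 0 (and each full turn) the stamp is up and the crank arm points along the press's -x; half a turn later the stamp is at the bottom. A return spring makes each turn heavy on the way down (up to about 10 N at the handle, hardest at about 2.1 rad), then drives the crank on after the bottom (as hard), so let go only with the stamp up; near 0 it stays where left
- crank_handle (a point): upright dark wooden handle at the crank's end, 24 mm diameter, 52 mm tall, free to spin on its pin, 60 mm from the crank's axis, which stands at (-30, 163) mm in the press's x and y; point on its axis, 210 mm above the table, 24 mm below its top; the steel crank arm's top is 25 mm below the point
- round_centre (a point): Striped wooden token, 16 mm thick, about 35 to 40 g, lying flat; point at its centre, 8 mm above what it lies on; z up. Round, 44 mm diameter
- round_token: the round token; origin at the centre of its underside
- square_centre (a point): Striped wooden token, 16 mm thick, about 35 to 40 g, lying flat; point at its centre, 8 mm above what it lies on; z up. Square, 44 x 44 mm, sides along its x and y
- square_token: the square token; origin at the centre of its underside
- hex_centre (a point): Striped wooden token, 16 mm thick, about 35 to 40 g, lying flat; point at its centre, 8 mm above what it lies on; z up. Six-sided, 40 mm across flats; a pair of flats faces its +y and -y, the others every 60 degrees
- hex_token: the six-sided token; origin at the centre of its underside
- varnish_jar: bystander: small amber jar, 30 mm diameter, 42 mm tall, among the tokens
- oil_bottle: bystander: green bottle, 56 mm diameter, 150 mm tall
- mug: bystander: terracotta mug, 76 mm diameter, 85 mm tall
- cork_block: bystander: cork sanding block 90 x 55 x 35 mm
- brush: bystander: brush lying on the table near the robot
Mind the look-alikes: they are no part of the job. Leave any black or red look-alike of the round_token alone.

How it is judged (in metres and radians):
On the way, in this order (a step that is already met when the one before it is completed fails the run):
1. the stamp presses on the middle of the round token (more than 5 N, within 8 mm of its centre) (contact force between stamp and round_token above 5 N and horizontal distance between round_centre and stamp_tip below 0.008 m), for 0.1 s.
2. the crank is carried on clockwise over the heavy point, the handle coming round by the side nearest the stamp while the stamp rises, the round token still under it (horizontal distance between round_centre and stamp_tip below 0.012 m and z of stamp_tip in the frame of round_centre above 0.018 m and horizontal distance between crank_handle and round_centre below 0.14 m), for 0.04 s.
3. the stamp presses on the middle of the square token (more than 5 N, within 8 mm of its centre) (contact force between stamp and square_token above 5 N and horizontal distance between square_centre and stamp_tip below 0.008 m), for 0.1 s.
4. the crank is carried on clockwise over the heavy point, the handle coming round by the side nearest the stamp while the stamp rises, the square token still under it (horizontal distance between square_centre and stamp_tip below 0.012 m and z of stamp_tip in the frame of square_centre above 0.018 m and horizontal distance between crank_handle and square_centre below 0.14 m), for 0.04 s.
5. the stamp presses on the middle of the six-sided token (more than 5 N, within 8 mm of its centre) (contact force between stamp and hex_token above 5 N and horizontal distance between hex_centre and stamp_tip below 0.008 m), for 0.1 s.
6. the crank is carried on clockwise over the heavy point, the handle coming round by the side nearest the stamp while the stamp rises, the six-sided token still under it (horizontal distance between hex_centre and stamp_tip below 0.012 m and z of stamp_tip in the frame of hex_centre above 0.018 m and horizontal distance between crank_handle and hex_centre below 0.14 m), for 0.04 s.
At the end, for the whole second after the job is handed in: The stamp is up (ram within 3 mm of the top), the carrier is pulled out (saddle beyond 0.160 m of 0.170), and every token present lies flat and at rest on the floor of a pocket, within 8 mm of the pocket's centre (value of joint ram below 0.003 m and value of joint saddle above 0.16 m and (horizontal distance between round_centre and pocket0 below 0.008 m or horizontal distance between round_centre and pocket1 below 0.008 m or horizontal distance between round_centre and pocket2 below 0.008 m or horizontal distance between round_centre and pocket3 below 0.008 m) and z of round_centre in the frame of pocket0 between 0.004 and 0.011 m and angle between each of round_centre, square_centre, hex_centre's own z axis and vertical below 0.12 rad and linear speed of each of round_token, square_token, hex_token below 0.02 m/s and (horizontal distance between square_centre and pocket0 below 0.008 m or horizontal distance between square_centre and pocket1 below 0.008 m or horizontal distance between square_centre and pocket2 below 0.008 m or horizontal distance between square_centre and pocket3 below 0.008 m) and z of square_centre in the frame of pocket0 between 0.004 and 0.011 m and (horizontal distance between hex_centre and pocket0 below 0.008 m or horizontal distance between hex_centre and pocket1 below 0.008 m or horizontal distance between hex_centre and pocket2 below 0.008 m or horizontal distance between hex_centre and pocket3 below 0.008 m) and z of hex_centre in the frame of pocket0 between 0.004 and 0.011 m); the robot touches nothing.
It fails at once if the crank is let run faster than 4 rad/s (velocity of joint crank above 4 rad/s).
It fails at once if the crank flies back faster than 4 rad/s (velocity of joint crank below -4 rad/s).
It fails at once if the carrier is moved while the stamp is down (value of joint ram above 0.014 m and (velocity of joint any of saddle, carriage above 0.05 m/s or velocity of joint any of saddle, carriage below -0.05 m/s)).
It fails at once if a bystander is shoved more than 5 cm (distance of any of varnish_jar, oil_bottle, mug, cork_block, brush from where it was at the start of the episode above 0.05 m).
It fails at once if the jar, bottle or mug is tipped over (angle between any of varnish_jar, oil_bottle, mug's own z axis and vertical above 0.7 rad).
Of round_token, square_token, hex_token only 2 to 3 are there at a start; the rules pass over those that are not, and their reading is None.
At some moment in a run one of round_token, square_token, hex_token may be knocked a few centimetres aside while the robot is not near it.
It also fails if it takes over 210 s, if anything falls off the work surface, if the arm or the gripper's body presses on something with over 40 N, if the wrist force passes 120 N, or if a joint passes its speed limit or range.

## Working session

There is one attempt and no reset: what is moved stays moved. The work goes in short steps, Python scripts to look and compute and a tool call to move; the robot and the scene stay as the last step left them, time stands still between calls to the robot, and variables do not carry over. Pictures are saved under pics/ and viewed, and the job is handed in when it is done.

Besides the shell and the picture viewer there is one more tool, called after ">>>" as name(argument=value, ...) on one line, values as JSON. arm_command: Moves the arm, as the interface text tells. Its arguments: {"type":"object","properties":{"series":{"type":"array"},"newtons":{"type":"number"}},"required":["series"]}

```bash
ls; mkdir -p pics; cat > h.py <<'E'
import numpy as np, cv2
from cell import ctrl
def snap(n,f):
    im=ctrl.grab_frame(n); cv2.imwrite('pics/'+f+'.png',im[:,:,::-1]); return im
E
python3 - <<'E'
from h import *
o=ctrl.get_obs(); print({k:np.round(v,3).tolist() for k,v in o.items()})
for n in ['scene','side','wrist']:
    snap(n,n+'0'); print(n,{k:np.round(v,3).tolist() if not isinstance(v,(str,)) else v for k,v in ctrl.camera_model(n).items()})
E
```

```text
pics
{'time_s': 0.0, 'q': [-1.655, 26.895, -2.784, 87.877, 1.38, 65.373, -4.716], 'qd': [-0.131, -0.075, -0.057, 0.122, -0.052, -0.019, 0.139], 'joint_torque': [0.001, -51.032, -0.046, -23.772, 0.011, 0.007, 0.0], 'ee_pos': [674.399, -0.001, 230.26], 'ee_rot': [179.997, 0.112, -0.001], 'wrist_force': [0.006, -0.421, 0.191], 'ft_torque': [0.006, 0.001, 0.04], 'grip_width': 85.323}
scene {'camera_matrix': [[544.346, 0.0, 322.673], [0.0, 544.346, 245.226], [0.0, 0.0, 1.0]], 'R': [[-0.771, 0.637, 0.002], [0.328, 0.399, -0.857], [-0.546, -0.66, -0.516]], 't': [390.76, -40.857, 1824.408]}
side {'camera_matrix': [[471.981, 0.0, 323.744], [0.0, 471.981, 235.964], [0.0, 0.0, 1.0]], 'R': [[0.664, -0.747, -0.016], [-0.578, -0.5, -0.645], [0.474, 0.438, -0.764]], 't': [-322.901, 428.402, 864.925]}
wrist {'camera_matrix': [[370.015, 0.0, 322.909], [0.0, 370.015, 238.429], [0.0, 0.0, 1.0]], 'tool_from_camera': [[1.0, -0.001, -0.0, 0.449], [0.001, 0.948, 0.32, -83.376], [0.0, -0.32, 0.948, -143.676], [0.0, 0.0, 0.0, 1.0]]}
```

View pics/scene0.png

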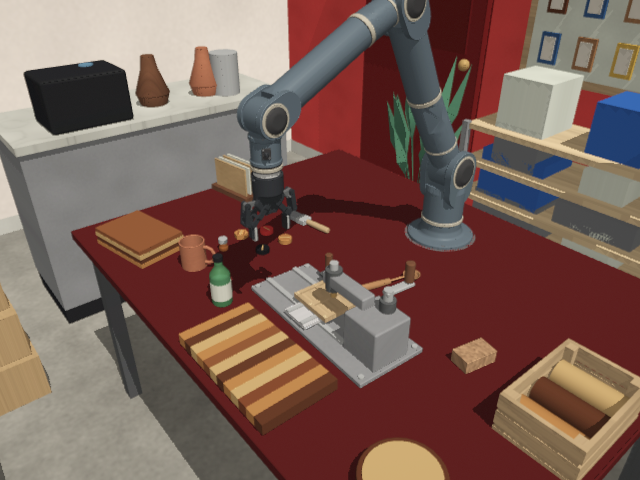

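View pics/side0.png

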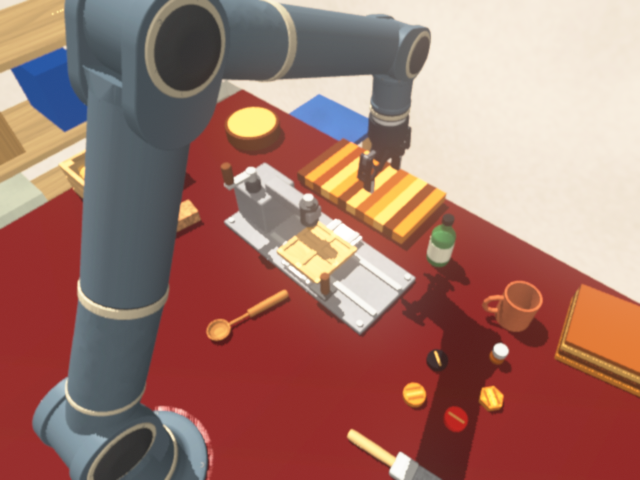

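View pics/wrist0.png

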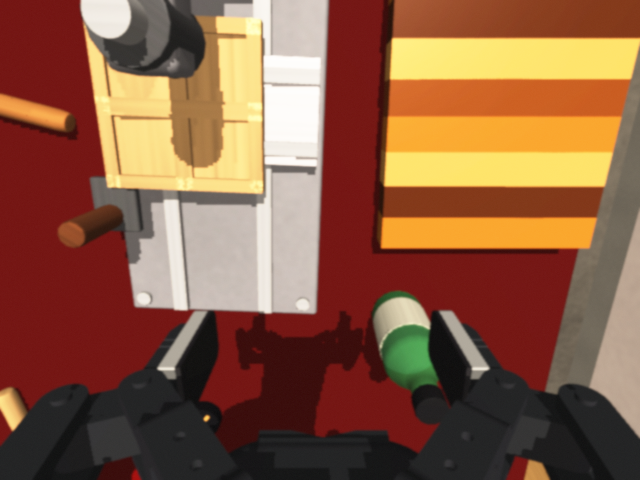

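```bash
cat >> h.py <<'E'
from scipy.spatial.transform import Rotation as Rt
def cam(n,obs=None):
    m=ctrl.camera_model(n); K=np.array(m['camera_matrix'])
    if n!='wrist': return K,np.array(m['R']),np.array(m['t'])
    o=obs or ctrl.get_obs()
    T=np.eye(4);T[:3,:3]=Rt.from_euler('xyz',o['ee_rot'],degrees=True).as_matrix();T[:3,3]=o['ee_pos']
    C=np.linalg.inv(T@np.array(m['tool_from_camera']))
    return K,C[:3,:3],C[:3,3]
def ray(c,px,z):
    K,R,t=c; d=R.T@np.linalg.inv(K)@np.array([px[0],px[1],1.]); o=-R.T@t
    return o+d*(z-o[2])/d[2]
def proj(c,X):
    K,R,t=c; p=K@(R@np.array(X,float)+t); return p[:2]/p[2]
E
python3 - <<'E'
from h import *
ob=ctrl.get_obs(); ctrl.grab_frame('wrist'); cw=cam('wrist',ob)
ctrl.grab_frame('side');ctrl.grab_frame('scene')
hs=dict(round_token=16,square_token=16,hex_token=16,varnish_jar=21,oil_bottle=75,mug=45,cork_block=20,brush=10,carrier_handle=85,crank_handle=210,stamp=130)
for n in ['side','scene']:
  c=cam(n)
  for k,z in hs.items():
    for r in ctrl.recognise(n,k)[:4]: print(n,k,round(r['score'],2),np.round(r['point']),np.round(ray(c,r['point'],z)[:2]))
for p in [(134,308),(317,313),(326,5)]: print(p,ray(cw,p,14))
for p in [(106,190),(264,194),(263,18),(88,33)]: print('carrier',p,ray(cw,p,50))
print(ray(cw,(74,234),105))
print(ctrl.get_obs()['time_s'])
E
```

```text
side round_token 0.82 [454. 417.] [ 445. -369.]
side round_token 0.77 [437. 357.] [ 528. -277.]
side round_token 0.6 [413. 394.] [ 431. -285.]
side hex_token 0.7 [489. 402.] [ 515. -406.]
side hex_token 0.51 [313. 245.] [581. 119.]
side oil_bottle 0.91 [443. 239.] [ 761. -133.]
side mug 0.72 [515. 306.] [ 726. -343.]
side cork_block 0.76 [184. 214.] [433. 446.]
side brush 0.85 [395. 461.] [ 308. -332.]
side carrier_handle 0.92 [317. 253.] [530.  57.]
side carrier_handle 0.37 [487. 400.] [ 481. -401.]
side crank_handle 0.59 [316. 251.] [461.  -7.]
side crank_handle 0.58 [227. 169.] [505. 309.]
scene round_token 0.62 [284. 237.] [ 434. -284.]
scene round_token 0.56 [261. 248.] [ 529. -276.]
scene square_token 0.52 [319. 302.] [565.  56.]
scene hex_token 0.7 [238. 236.] [ 543. -388.]
scene varnish_jar 0.58 [222. 244.] [ 617. -366.]
scene oil_bottle 0.58 [222. 284.] [ 764. -108.]
scene oil_bottle 0.55 [323. 299.] [600. 114.]
scene mug 0.85 [190. 256.] [ 742. -332.]
scene mug 0.4 [334. 265.] [446. -24.]
scene cork_block 0.73 [474. 356.] [420. 454.]
scene brush 0.7 [305. 220.] [ 299. -345.]
scene carrier_handle 0.84 [324. 298.] [604. 123.]
scene crank_handle 0.75 [408. 274.] [506. 304.]
(134, 308) [ 467.1208122  -118.73913087   14.        ]
(317, 313) [ 668.0050503  -124.87697493   14.        ]
(326, 5) [677.30187452 170.52539131  14.        ]
carrier (106, 190) [482.40634622  19.32395343  50.        ]
carrier (264, 194) [622.29791874  15.69753397  50.        ]
carrier (263, 18) [628.60397256 153.15327238  50.        ]
carrier (88, 33) [491.63828788 143.00512683  50.        ]
[484.19751083  -3.83969751 105.        ]
1.4
```

```bash
python3 - <<'E'
import cv2
a=cv2.imread('pics/side0.png'); cv2.imwrite('pics/s0a.png',cv2.resize(a[330:470,340:560],None,fx=3.6,fy=3.6,interpolation=2))
cv2.imwrite('pics/s0b.png',cv2.resize(a[140:340,210:430],None,fx=3,fy=3,interpolation=2))
E
```

```text
(no output)
```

View pics/s0a.png

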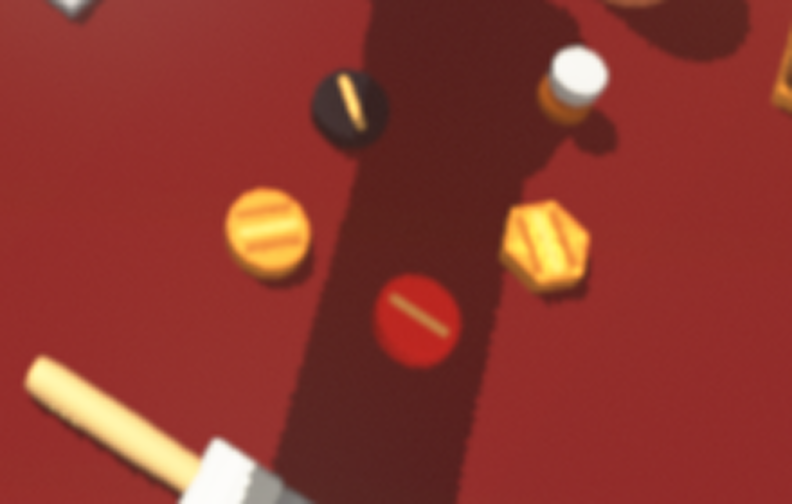

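View pics/s0b.png

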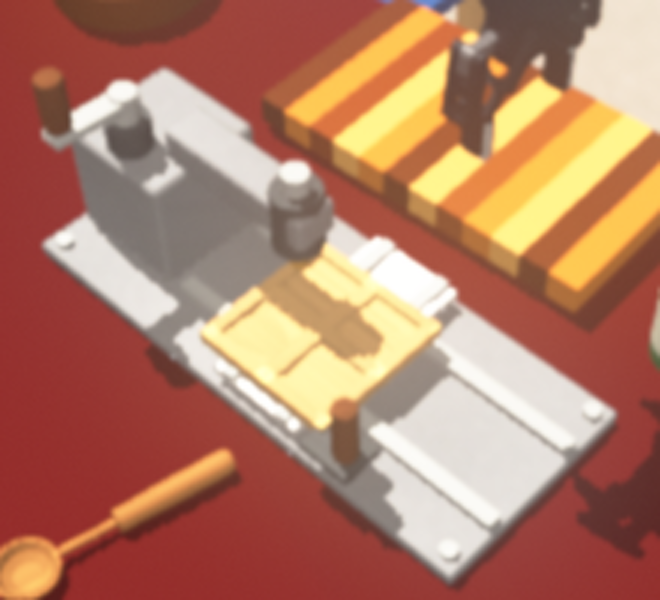

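>>> arm_command(series=[{"tx": -2.5, "ty": 2, "tz": -2.5}, {"tx": -5, "ty": 4, "tz": -5}, {"tx": -7.5, "ty": 6, "tz": -7.5}, {"tx": -10, "ty": 8, "tz": -10}, {"tx": -12, "ty": 10, "tz": -12}, {"tx": -14, "ty": 12, "tz": -14}, {"tx": -14, "ty": 14, "tz": -16}, {"tx": -14, "ty": 15, "tz": -17}, {"tx": -14, "ty": 15, "tz": -17}, {"tx": -14, "ty": 15, "tz": -17}])

```text
invalid input at $.series[0]: expected keys fingers, tx, ty, tz, rx, ry, rz
```

```bash
python3 - <<'E'
from h import *
o=ctrl.get_obs();print(o['ee_pos'],o['ee_rot'])
snap('wrist','w1');snap('side','s1')
E
```

```text
[6.75023222e+02 6.30137370e-02 2.31341628e+02] [-1.79997537e+02 -6.06891706e-03  2.94914997e-03]
```

View pics/w1.png

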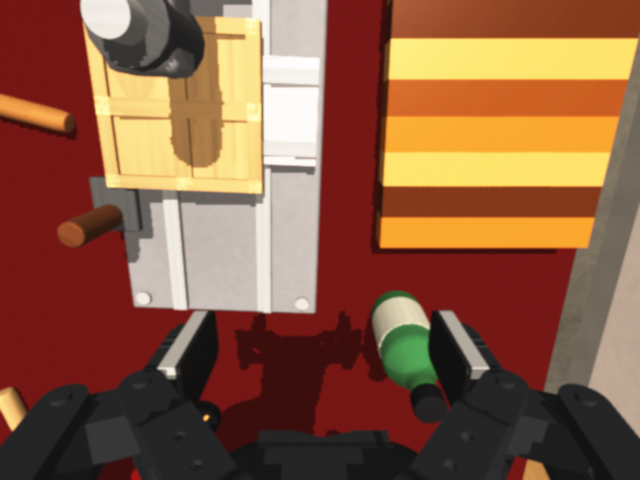

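View pics/s1.png

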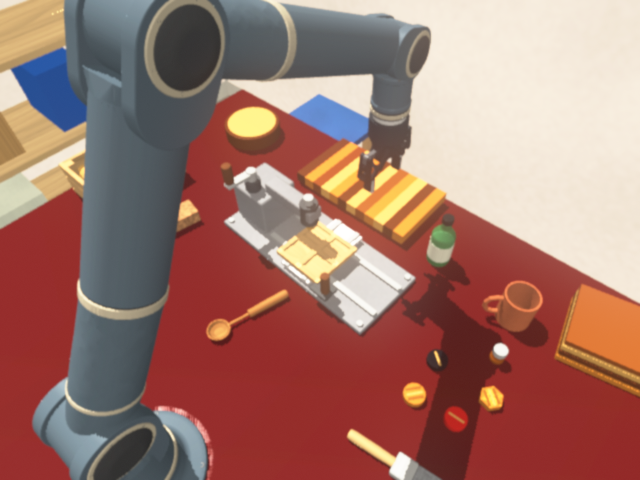

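>>> arm_command(series=[{"fingers": 1, "tx": -2.5, "ty": 2, "tz": -2.5, "rx": 0, "ry": 0, "rz": 0}, {"fingers": 1, "tx": -5, "ty": 4, "tz": -5, "rx": 0, "ry": 0, "rz": 0}, {"fingers": 1, "tx": -7.5, "ty": 6, "tz": -7.5, "rx": 0, "ry": 0, "rz": 0}, {"fingers": 1, "tx": -10, "ty": 8, "tz": -10, "rx": 0, "ry": 0, "rz": 0}, {"fingers": 1, "tx": -12, "ty": 10, "tz": -12, "rx": 0, "ry": 0, "rz": 0}, {"fingers": 1, "tx": -14, "ty": 12, "tz": -14, "rx": 0, "ry": 0, "rz": 0}, {"fingers": 1, "tx": -14, "ty": 14, "tz": -16, "rx": 0, "ry": 0, "rz": 0}, {"fingers": 1, "tx": -14, "ty": 15, "tz": -17, "rx": 0, "ry": 0, "rz": 0}, {"fingers": 1, "tx": -14, "ty": 15, "tz": -17, "rx": 0, "ry": 0, "rz": 0}, {"fingers": 1, "tx": -14, "ty": 15, "tz": -17, "rx": 0, "ry": 0, "rz": 0}])

```text
time_s: 2.33
ee_pos: [535.4, -149.3, 400.8]
ee_rot: [-179.9, 0.0, 0.0]
wrist_force: [-0.3, 0.9, 0.1]
grip_width: 84.9
```

```bash
python3 - <<'E'
from h import *
o=ctrl.get_obs();print(o['ee_pos'],o['ee_rot'])
snap('wrist','w2');snap('side','s2')
for n in ['side','wrist']:
  c=cam(n,o)
  for k,z in dict(round_token=14,square_token=14,hex_token=14,carrier_handle=85,crank_handle=210,stamp=183,varnish_jar=21).items():
    for r in ctrl.recognise(n,k)[:4]: print(n,k,round(r['score'],2),np.round(r['point']),np.round(ray(c,r['point'],z)[:2]))
E
```

```text
[ 535.4273502  -149.34485873  400.76176352] [-1.79946897e+02  1.91864955e-03  4.80280535e-03]
side round_token 0.76 [437. 361.] [ 522. -283.]
side round_token 0.75 [410. 394.] [ 427. -281.]
side round_token 0.72 [318. 252.] [574.  96.]
side round_token 0.56 [453. 419.] [ 441. -371.]
side square_token 0.39 [515. 304.] [ 754. -339.]
side square_token 0.34 [311. 248.] [571. 118.]
side hex_token 0.69 [490. 401.] [ 518. -405.]
side crank_handle 0.69 [226. 171.] [500. 305.]
side crank_handle 0.55 [489. 395.] [ 427. -400.]
side crank_handle 0.3 [323. 251.] [470. -17.]
side stamp 0.56 [318. 256.] [470.  -2.]
side stamp 0.48 [412. 395.] [ 359. -308.]
side varnish_jar 0.66 [319. 258.] [556.  79.]
side varnish_jar 0.52 [498. 354.] [ 614. -370.]
side varnish_jar 0.32 [411. 395.] [ 424. -285.]
wrist round_token 0.92 [268. 310.] [ 446. -366.]
wrist round_token 0.74 [257. 262.] [ 434. -283.]
wrist round_token 0.56 [314. 256.] [ 522. -273.]
wrist square_token 0.74 [370. 314.] [ 612. -374.]
wrist square_token 0.28 [499. 167.] [ 786. -137.]
wrist hex_token 0.75 [316. 325.] [ 524. -394.]
wrist hex_token 0.29 [321.  25.] [533.  41.]
wrist carrier_handle 0.82 [322.  24.] [535.  27.]
wrist stamp 0.73 [174. 288.] [ 375. -244.]
wrist stamp 0.41 [326.  26.] [538.   6.]
wrist varnish_jar 0.95 [367. 314.] [ 606. -369.]
```

View pics/w2.png

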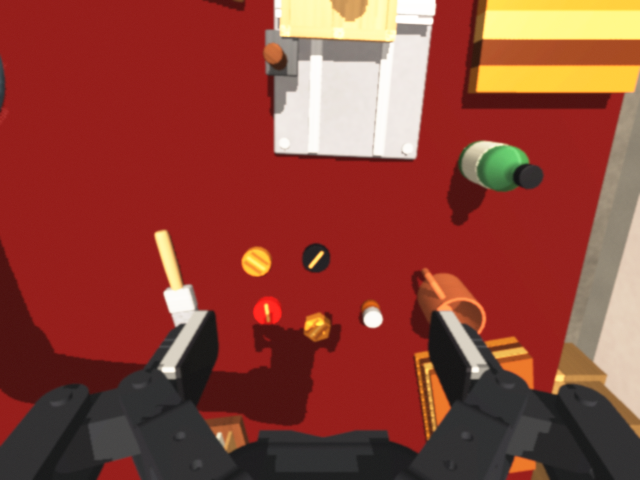

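View pics/s2.png

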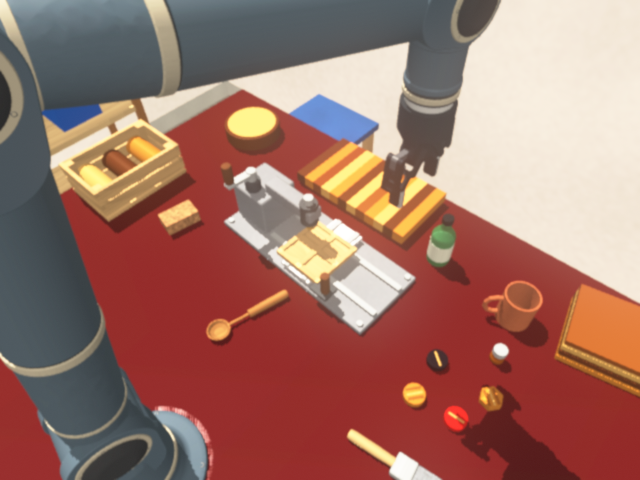

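```bash
python3 - <<'E'
import cv2
a=cv2.imread('pics/w2.png')
cv2.imwrite('pics/w2a.png',cv2.resize(a[0:175,245:445],None,fx=4,fy=3.4,interpolation=2))
cv2.imwrite('pics/w2b.png',cv2.resize(a[230:350,230:390],None,fx=5,fy=5,interpolation=2))
E
```

```text
(no output)
```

View pics/w2a.png

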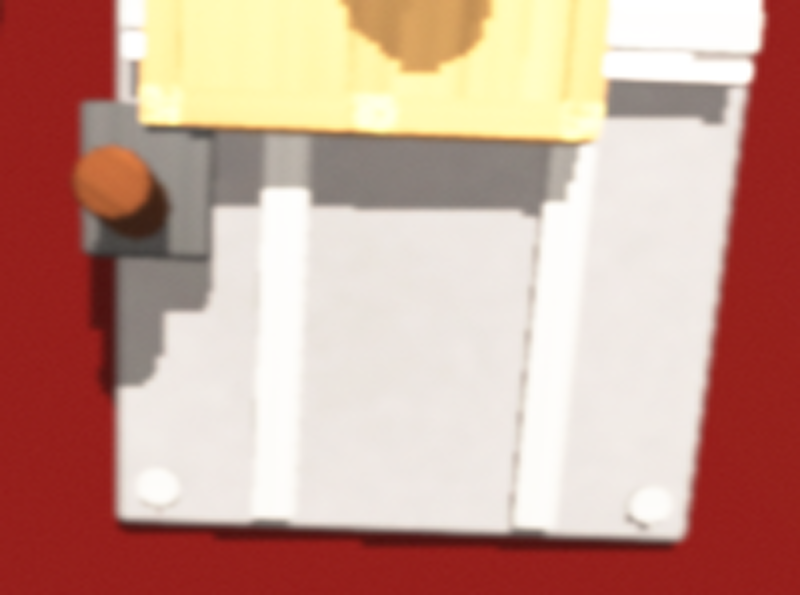

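View pics/w2b.png

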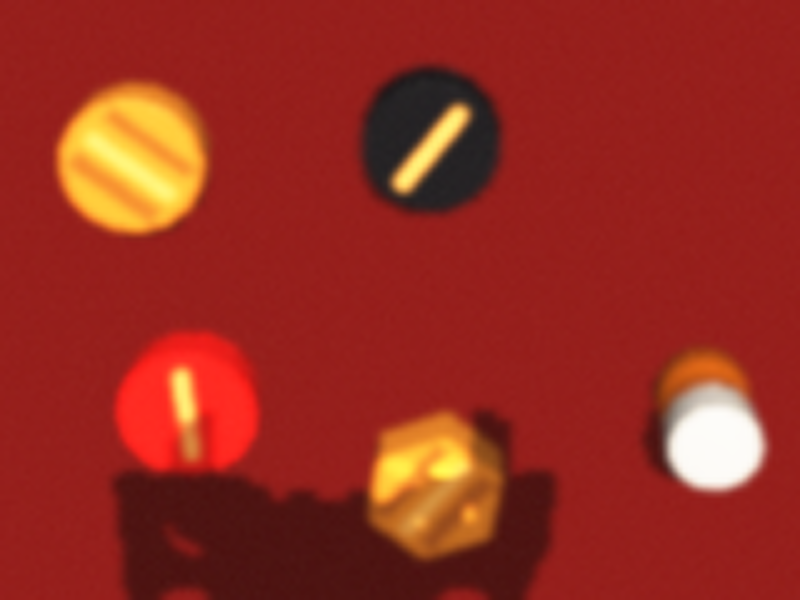

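```bash
python3 - <<'E'
from h import *
o=ctrl.get_obs();c=cam('wrist',o)
for n,p,z in [('fl',(274.2,153.2),14),('fr',(416.8,158.8),14),('hand',(273,53.8),105),('cfl',(280,35.9),50),('cfr',(396.3,41.8),50),('round',(256.6,262),16),('hex',(316.6,328.6),16)]:
  print(n,np.round(ray(c,p,z),1))
E
```

```text
fl [ 467.  -119.3   14. ]
fr [ 668.  -127.2   14. ]
hand [481.9  -5.7 105. ]
cfl [484.4  21.2  50. ]
cfr [623.4  14.8  50. ]
round [ 433.1 -283.4   16. ]
hex [ 524.9 -401.6   16. ]
```

>>> arm_command(series=[{"fingers": 1, "tx": -0.7, "ty": -1.9, "tz": 2.6, "rx": 0, "ry": 0, "rz": 0}, {"fingers": 1, "tx": -1.4, "ty": -3.8, "tz": 5.2, "rx": 0, "ry": 0, "rz": 0}, {"fingers": 1, "tx": -2.1, "ty": -5.7, "tz": 7.8, "rx": 0, "ry": 0, "rz": 0}, {"fingers": 1, "tx": -2.8, "ty": -7.6, "tz": 10.4, "rx": 0, "ry": 0, "rz": 0}, {"fingers": 1, "tx": -3.5, "ty": -9.5, "tz": 13, "rx": 0, "ry": 0, "rz": 0}, {"fingers": 1, "tx": -4.2, "ty": -11.4, "tz": 15.6, "rx": 0, "ry": 0, "rz": 0}, {"fingers": 1, "tx": -4.9, "ty": -13.3, "tz": 18.2, "rx": 0, "ry": 0, "rz": 0}, {"fingers": 1, "tx": -5.25, "ty": -14.3, "tz": 20, "rx": 0, "ry": 0, "rz": 0}, {"fingers": 1, "tx": -5.25, "ty": -14.3, "tz": 20, "rx": 0, "ry": 0, "rz": 0}, {"fingers": 1, "tx": -5.25, "ty": -14.3, "tz": 20, "rx": 0, "ry": 0, "rz": 0}])

```text
time_s: 3.97
ee_pos: [482.4, -6.9, 201.2]
ee_rot: [180.0, 0.1, 0.1]
wrist_force: [0.7, 0.1, 0.9]
grip_width: 85.3
```

```bash
python3 - <<'E'
from h import *
o=ctrl.get_obs();print(o['ee_pos'],o['ee_rot'])
snap('wrist','w3')
E
```

```text
[482.39525357  -6.94390067 201.18313883] [1.79984370e+02 5.84867162e-02 6.10119116e-02]
```

View pics/w3.png

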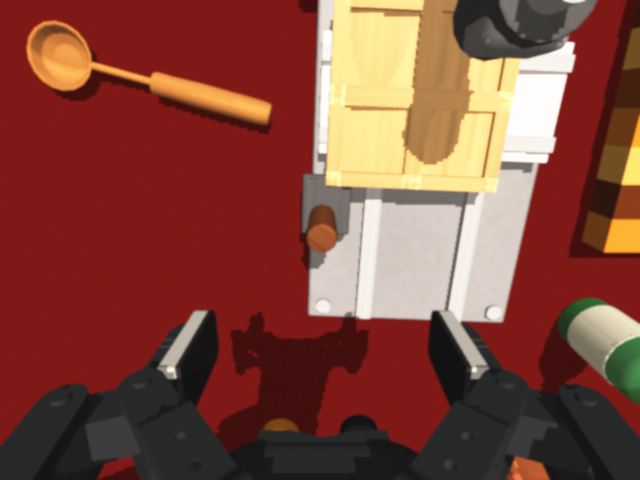

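```bash
python3 - <<'E'
from h import *
o=ctrl.get_obs();c=cam('wrist',o)
print(ray(c,(321.5,240),105),ray(c,(321,209),50), ray(c,(327,187),50),ray(c,(497,191),50),ray(c,(308,316),14),ray(c,(505,321),14),ray(c,(538,163),14))
E
```

```text
[483.09695433  -6.76233669 105.        ] [482.59597679   1.33645951  50.        ] [487.48436249  19.56347637  50.        ] [625.15676019  16.10218012  50.        ] [ 468.89743046 -119.76989005   14.        ] [ 670.72949858 -126.01000162   14.        ] [674.98265502  33.9153274   14.        ]
```

Handle confirmed at (483,-7). Descend to TCP z 66, and close.

>>> arm_command(series=[{"fingers": 1, "tx": 0, "ty": 0, "tz": 2.5, "rx": 0, "ry": 0, "rz": 0}, {"fingers": 1, "tx": 0, "ty": 0, "tz": 5, "rx": 0, "ry": 0, "rz": 0}, {"fingers": 1, "tx": 0, "ty": 0, "tz": 7.5, "rx": 0, "ry": 0, "rz": 0}, {"fingers": 1, "tx": 0, "ty": 0, "tz": 10, "rx": 0, "ry": 0, "rz": 0}, {"fingers": 1, "tx": 0, "ty": 0, "tz": 12, "rx": 0, "ry": 0, "rz": 0}, {"fingers": 1, "tx": 0, "ty": 0, "tz": 13.5, "rx": 0, "ry": 0, "rz": 0}, {"fingers": 0.1, "tx": 0, "ty": 0, "tz": 13.5, "rx": 0, "ry": 0, "rz": 0}, {"fingers": 0.1, "tx": 0, "ty": 0, "tz": 13.5, "rx": 0, "ry": 0, "rz": 0}, {"fingers": 0.1, "tx": 0, "ty": 0, "tz": 13.5, "rx": 0, "ry": 0, "rz": 0}, {"fingers": 0.1, "tx": 0, "ty": 0, "tz": 13.5, "rx": 0, "ry": 0, "rz": 0}], newtons=40)

```text
time_s: 4.85
ee_pos: [484.2, -7.3, 68.0]
ee_rot: [-180.0, -0.2, -0.0]
wrist_force: [0.3, 0.9, 0.1]
grip_width: 38.7
```

>>> arm_command(series=[{"fingers": 0.1, "tx": 0, "ty": 0, "tz": 0, "rx": 0, "ry": 0, "rz": 0}, {"fingers": 0.1, "tx": 0, "ty": 0, "tz": 0, "rx": 0, "ry": 0, "rz": 0}, {"fingers": 0.1, "tx": 0, "ty": 0, "tz": 0, "rx": 0, "ry": 0, "rz": 0}, {"fingers": 0.1, "tx": 0, "ty": 0.6, "tz": 0, "rx": 0, "ry": 0, "rz": 0}, {"fingers": 0.1, "tx": -0.1, "ty": 1.8, "tz": 0, "rx": 0, "ry": 0, "rz": 0}, {"fingers": 0.1, "tx": -0.1, "ty": 3.4, "tz": 0, "rx": 0, "ry": 0, "rz": 0}, {"fingers": 0.1, "tx": -0.2, "ty": 5, "tz": 0, "rx": 0, "ry": 0, "rz": 0}, {"fingers": 0.1, "tx": -0.2, "ty": 6.6, "tz": 0, "rx": 0, "ry": 0, "rz": 0}, {"fingers": 0.1, "tx": -0.3, "ty": 8, "tz": 0, "rx": 0, "ry": 0, "rz": 0}, {"fingers": 0.1, "tx": -0.3, "ty": 8, "tz": 0, "rx": 0, "ry": 0, "rz": 0}])

```text
time_s: 5.68
ee_pos: [480.5, -90.1, 67.6]
ee_rot: [179.9, -0.2, -0.2]
wrist_force: [-0.0, -3.4, 6.4]
grip_width: 21.1
```

>>> arm_command(series=[{"fingers": 0.1, "tx": 0, "ty": 1, "tz": 0, "rx": 0, "ry": 0, "rz": 0}, {"fingers": 0.1, "tx": -0.1, "ty": 2, "tz": 0, "rx": 0, "ry": 0, "rz": 0}, {"fingers": 0.1, "tx": -0.1, "ty": 3, "tz": 0, "rx": 0, "ry": 0, "rz": 0}, {"fingers": 0.1, "tx": -0.1, "ty": 4, "tz": 0, "rx": 0, "ry": 0, "rz": 0}, {"fingers": 0.1, "tx": -0.15, "ty": 4.3, "tz": 0, "rx": 0, "ry": 0, "rz": 0}, {"fingers": 0.1, "tx": -0.15, "ty": 4.6, "tz": 0, "rx": 0, "ry": 0, "rz": 0}, {"fingers": 0.1, "tx": -0.15, "ty": 4.8, "tz": 0, "rx": 0, "ry": 0, "rz": 0}, {"fingers": 0.1, "tx": -0.15, "ty": 5.0, "tz": 0, "rx": 0, "ry": 0, "rz": 0}, {"fingers": 0.1, "tx": -0.15, "ty": 5.2, "tz": 0, "rx": 0, "ry": 0, "rz": 0}, {"fingers": 0.1, "tx": -0.15, "ty": 5.2, "tz": 0, "rx": 0, "ry": 0, "rz": 0}])

```text
time_s: 6.52
ee_pos: [479.0, -136.5, 67.5]
ee_rot: [-179.9, -0.1, 0.1]
wrist_force: [-2.6, 5.1, 7.8]
grip_width: 21.1
```

>>> arm_command(series=[{"fingers": 0.1, "tx": -0.3, "ty": 0.3, "tz": 0, "rx": 0, "ry": 0, "rz": 0}, {"fingers": 0.1, "tx": -0.7, "ty": 0.3, "tz": 0, "rx": 0, "ry": 0, "rz": 0}, {"fingers": 0.1, "tx": -1.1, "ty": 0.3, "tz": 0, "rx": 0, "ry": 0, "rz": 0}, {"fingers": 0.1, "tx": -1.4, "ty": 0.3, "tz": 0, "rx": 0, "ry": 0, "rz": 0}, {"fingers": 0.1, "tx": -1.6, "ty": 0.3, "tz": 0, "rx": 0, "ry": 0, "rz": 0}, {"fingers": 0.1, "tx": -1.8, "ty": 0.3, "tz": 0, "rx": 0, "ry": 0, "rz": 0}, {"fingers": 0.1, "tx": -1.9, "ty": 0.3, "tz": 0, "rx": 0, "ry": 0, "rz": 0}, {"fingers": 0.1, "tx": -2.0, "ty": 0.3, "tz": 0, "rx": 0, "ry": 0, "rz": 0}, {"fingers": 0.1, "tx": -2.0, "ty": 0.3, "tz": 0, "rx": 0, "ry": 0, "rz": 0}, {"fingers": 0.1, "tx": -2.0, "ty": 0.3, "tz": 0, "rx": 0, "ry": 0, "rz": 0}])

```text
time_s: 7.35
ee_pos: [460.4, -135.8, 67.5]
ee_rot: [-179.7, -0.2, 0.2]
wrist_force: [2.1, 13.3, 7.2]
grip_width: 21.0
```

>>> arm_command(series=[{"fingers": 0.1, "tx": -0.2, "ty": -0.3, "tz": 0, "rx": 0, "ry": 0, "rz": 0}, {"fingers": 0.1, "tx": -0.4, "ty": -0.3, "tz": 0, "rx": 0, "ry": 0, "rz": 0}, {"fingers": 0.1, "tx": -0.5, "ty": -0.3, "tz": 0, "rx": 0, "ry": 0, "rz": 0}, {"fingers": 0.1, "tx": -0.5, "ty": -0.3, "tz": 0, "rx": 0, "ry": 0, "rz": 0}, {"fingers": 0.1, "tx": -0.5, "ty": -0.3, "tz": 0, "rx": 0, "ry": 0, "rz": 0}, {"fingers": 0.1, "tx": -0.5, "ty": -0.3, "tz": 0, "rx": 0, "ry": 0, "rz": 0}, {"fingers": 0.1, "tx": -0.5, "ty": -0.3, "tz": 0, "rx": 0, "ry": 0, "rz": 0}, {"fingers": 0.1, "tx": -0.5, "ty": -0.3, "tz": 0, "rx": 0, "ry": 0, "rz": 0}, {"fingers": 0.1, "tx": -0.5, "ty": -0.3, "tz": 0, "rx": 0, "ry": 0, "rz": 0}, {"fingers": 0.1, "tx": -0.5, "ty": -0.3, "tz": 0, "rx": 0, "ry": 0, "rz": 0}])

```text
time_s: 8.18
ee_pos: [459.9, -135.6, 67.7]
ee_rot: [-179.9, -0.7, 0.2]
wrist_force: [13.1, 6.9, -7.0]
grip_width: 21.2
```

>>> arm_command(series=[{"fingers": 0.1, "tx": 0.3, "ty": 0, "tz": 0, "rx": 0, "ry": 0, "rz": 0}, {"fingers": 0.1, "tx": 0.6, "ty": 0, "tz": 0, "rx": 0, "ry": 0, "rz": 0}, {"fingers": 0.1, "tx": 0.9, "ty": 0, "tz": 0, "rx": 0, "ry": 0, "rz": 0}, {"fingers": 0.1, "tx": 0.9, "ty": 0, "tz": 0, "rx": 0, "ry": 0, "rz": 0}, {"fingers": 0.1, "tx": 0.9, "ty": 0, "tz": 0, "rx": 0, "ry": 0, "rz": 0}, {"fingers": 0.1, "tx": 0.9, "ty": 0, "tz": 0, "rx": 0, "ry": 0, "rz": 0}, {"fingers": 0.1, "tx": 0.9, "ty": 0, "tz": 0, "rx": 0, "ry": 0, "rz": 0}, {"fingers": 0.1, "tx": 0.9, "ty": 0, "tz": 0, "rx": 0, "ry": 0, "rz": 0}, {"fingers": 0.1, "tx": 0.9, "ty": 0, "tz": 0, "rx": 0, "ry": 0, "rz": 0}, {"fingers": 0.1, "tx": 0.9, "ty": 0, "tz": 0, "rx": 0, "ry": 0, "rz": 0}])

```text
time_s: 9.02
ee_pos: [463.9, -135.9, 67.5]
ee_rot: [-179.9, -0.2, 0.1]
wrist_force: [0.6, 7.2, 6.6]
grip_width: 20.8
```

>>> arm_command(series=[{"fingers": 1, "tx": 0, "ty": 0, "tz": 0, "rx": 0, "ry": 0, "rz": 0}, {"fingers": 1, "tx": 0, "ty": 0, "tz": 0, "rx": 0, "ry": 0, "rz": 0}, {"fingers": 1, "tx": 0, "ty": 0, "tz": 0, "rx": 0, "ry": 0, "rz": 0}, {"fingers": 1, "tx": 0, "ty": 0, "tz": -2.5, "rx": 0, "ry": 0, "rz": 0}, {"fingers": 1, "tx": 0, "ty": 0, "tz": -5, "rx": 0, "ry": 0, "rz": 0}, {"fingers": 1, "tx": -0.5, "ty": 2.5, "tz": -7.5, "rx": 0, "ry": 0, "rz": 0}, {"fingers": 1, "tx": -1, "ty": 5, "tz": -8, "rx": 0, "ry": 0, "rz": 0}, {"fingers": 1, "tx": -1.8, "ty": 8, "tz": -8, "rx": 0, "ry": 0, "rz": 0}, {"fingers": 1, "tx": -2.4, "ty": 11, "tz": -8, "rx": 0, "ry": 0, "rz": 0}, {"fingers": 1, "tx": -3, "ty": 13.5, "tz": -8, "rx": 0, "ry": 0, "rz": 0}])

```text
time_s: 9.85
ee_pos: [431.1, -276.4, 146.6]
ee_rot: [179.9, -0.0, -0.1]
wrist_force: [0.6, 0.2, -1.5]
grip_width: 85.8
```

```bash
python3 - <<'E'
from h import *
o=ctrl.get_obs();print(o['ee_pos'],o['ee_rot'])
snap('wrist','w4');snap('side','s4')
E
```

```text
[ 431.0681911  -276.3904764   146.56353903] [ 1.79937736e+02 -1.65268580e-02 -1.03836916e-01]
```

View pics/w4.png

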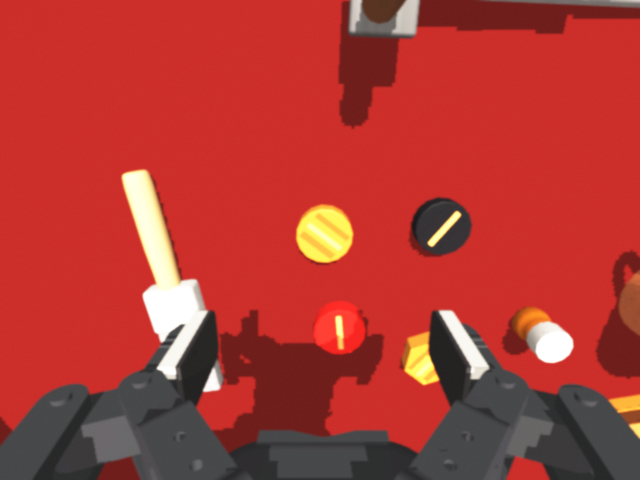

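View pics/s4.png

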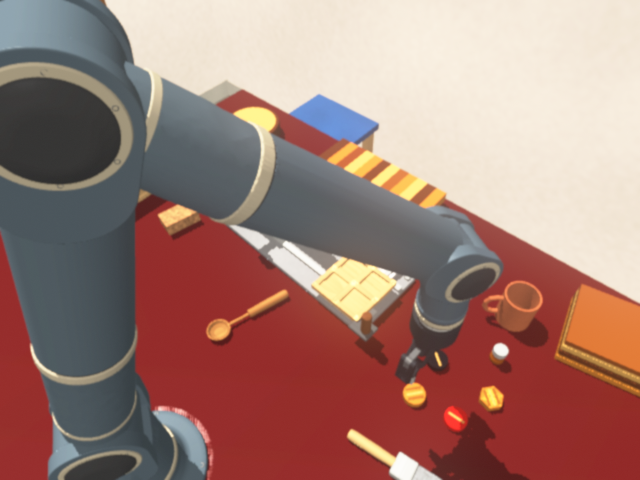

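```bash
python3 - <<'E'
from h import *
o=ctrl.get_obs();c=cam('wrist',o)
im=cv2.imread('pics/w4.png');hsv=cv2.cvtColor(im,cv2.COLOR_BGR2HSV)
m=((hsv[:,:,0]>13)&(hsv[:,:,0]<35)&(hsv[:,:,1]>90)).astype('uint8'); m[:, :280]=0;m[:180]=0;m[280:]=0;m[:,380:]=0
n,l,st,ce=cv2.connectedComponentsWithStats(m);print(st[1:],ce[1:])
for p in [(325.5,233)]+[tuple(x) for x in ce[1:]]: print(ray(c,p,16),ray(c,p,8))
print(ctrl.recognise('wrist','round_token'))
E
```

```text
[[ 296  205   57   58 2372]] [[324.13322091 233.6163575 ]]
[ 432.05160785 -284.16328632   16.        ] [ 432.0798521  -286.75593397    8.        ]
[ 430.98470325 -284.65764418   16.        ] [ 430.98176697 -287.26473955    8.        ]
[{'point': [325.0, 233.9], 'score': 0.87}, {'point': [339.8, 327.0], 'score': 0.84}, {'point': [440.5, 224.0], 'score': 0.83}]
```

>>> arm_command(series=[{"fingers": 1, "tx": 0.1, "ty": 0.8, "tz": 2, "rx": 0, "ry": 0, "rz": 0}, {"fingers": 1, "tx": 0.1, "ty": 0.8, "tz": 5, "rx": 0, "ry": 0, "rz": 0}, {"fingers": 1, "tx": 0.1, "ty": 0.8, "tz": 8, "rx": 0, "ry": 0, "rz": 0}, {"fingers": 1, "tx": 0.1, "ty": 0.8, "tz": 10.5, "rx": 0, "ry": 0, "rz": 0}, {"fingers": 1, "tx": 0.1, "ty": 0.8, "tz": 12.5, "rx": 0, "ry": 0, "rz": 0}, {"fingers": 1, "tx": 0.1, "ty": 0.8, "tz": 13.6, "rx": 0, "ry": 0, "rz": 0}, {"fingers": 1, "tx": 0.1, "ty": 0.8, "tz": 14.2, "rx": 0, "ry": 0, "rz": 0}, {"fingers": 1, "tx": 0.1, "ty": 0.8, "tz": 14.2, "rx": 0, "ry": 0, "rz": 0}, {"fingers": 0.3, "tx": 0.1, "ty": 0.8, "tz": 14.2, "rx": 0, "ry": 0, "rz": 0}, {"fingers": 0.3, "tx": 0.1, "ty": 0.8, "tz": 14.2, "rx": 0, "ry": 0, "rz": 0}], newtons=30)

```text
time_s: 10.83
ee_pos: [434.0, -282.3, 5.4]
ee_rot: [179.9, -0.1, 0.0]
wrist_force: [0.3, -1.3, 0.1]
grip_width: 63.9
```

>>> arm_command(series=[{"fingers": 0.3, "tx": 0, "ty": 0, "tz": 0, "rx": 0, "ry": 0, "rz": 0}, {"fingers": 0.3, "tx": 0, "ty": 0, "tz": 0, "rx": 0, "ry": 0, "rz": 0}, {"fingers": 0.3, "tx": 0, "ty": 0, "tz": 0, "rx": 0, "ry": 0, "rz": 0}, {"fingers": 0.3, "tx": 0, "ty": 0, "tz": 0, "rx": 0, "ry": 0, "rz": 0}, {"fingers": 0.3, "tx": 0, "ty": 0, "tz": -1.5, "rx": 0, "ry": 0, "rz": 0}, {"fingers": 0.3, "tx": 0, "ty": 0, "tz": -3, "rx": 0, "ry": 0, "rz": 0}, {"fingers": 0.3, "tx": 0, "ty": 0, "tz": -5, "rx": 0, "ry": 0, "rz": 0}, {"fingers": 0.3, "tx": 0, "ty": 0, "tz": -7, "rx": 0, "ry": 0, "rz": 0}, {"fingers": 0.3, "tx": 0, "ty": 0, "tz": -9, "rx": 0, "ry": 0, "rz": 0}, {"fingers": 0.3, "tx": 0, "ty": 0, "tz": -9, "rx": 0, "ry": 0, "rz": 0}])

```text
time_s: 11.67
ee_pos: [435.5, -283.5, 98.5]
ee_rot: [179.8, -0.4, -0.0]
wrist_force: [1.7, -0.7, 0.0]
grip_width: 42.4
```

```bash
python3 - <<'E'
from h import *
o=ctrl.get_obs();print(o['ee_pos'],o['ee_rot'])
snap('wrist','w5')
E
```

```text
[ 435.46006195 -283.45485749   98.50538368] [ 1.79768556e+02 -4.26964645e-01 -1.65873863e-02]
```

View pics/w5.png

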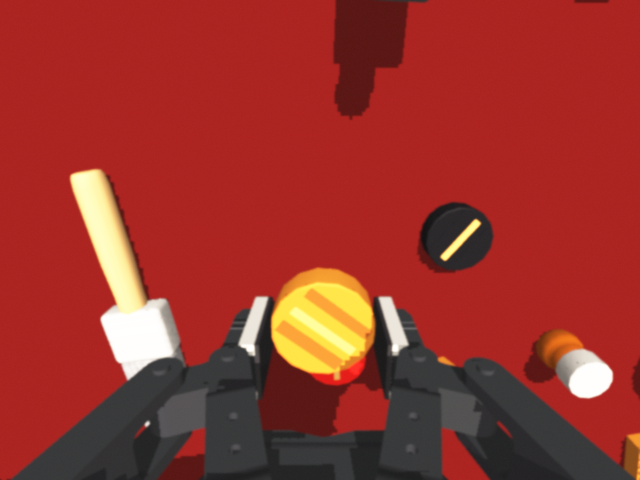

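>>> arm_command(series=[{"fingers": 0.3, "tx": 0.5, "ty": -1, "tz": -2.5, "rx": 0, "ry": 0, "rz": 0}, {"fingers": 0.3, "tx": 2, "ty": -4, "tz": -4, "rx": 0, "ry": 0, "rz": 0}, {"fingers": 0.3, "tx": 3.5, "ty": -7, "tz": -4, "rx": 0, "ry": 0, "rz": 0}, {"fingers": 0.3, "tx": 5, "ty": -10, "tz": -4, "rx": 0, "ry": 0, "rz": 0}, {"fingers": 0.3, "tx": 6.5, "ty": -13, "tz": -4, "rx": 0, "ry": 0, "rz": 0}, {"fingers": 0.3, "tx": 8, "ty": -16, "tz": -4, "rx": 0, "ry": 0, "rz": 0}, {"fingers": 0.3, "tx": 9.5, "ty": -19, "tz": -4, "rx": 0, "ry": 0, "rz": 0}, {"fingers": 0.3, "tx": 11, "ty": -22, "tz": -4, "rx": 0, "ry": 0, "rz": 0}, {"fingers": 0.3, "tx": 12.5, "ty": -25, "tz": -4, "rx": 0, "ry": 0, "rz": 0}, {"fingers": 0.3, "tx": 13.4, "ty": -27, "tz": -4, "rx": 0, "ry": 0, "rz": 0}])

```text
time_s: 12.55
ee_pos: [567.7, -8.0, 133.5]
ee_rot: [-179.9, 0.0, 0.2]
wrist_force: [0.4, -0.4, -0.1]
grip_width: 42.1
```

```bash
python3 - <<'E'
from h import *
o=ctrl.get_obs();print(o['ee_pos'],o['ee_rot'])
snap('wrist','w6');snap('side','s6')
E
```

```text
[567.73330991  -7.97624492 133.50080902] [-1.79903027e+02  1.67181723e-02  2.00675275e-01]
```

View pics/w6.png

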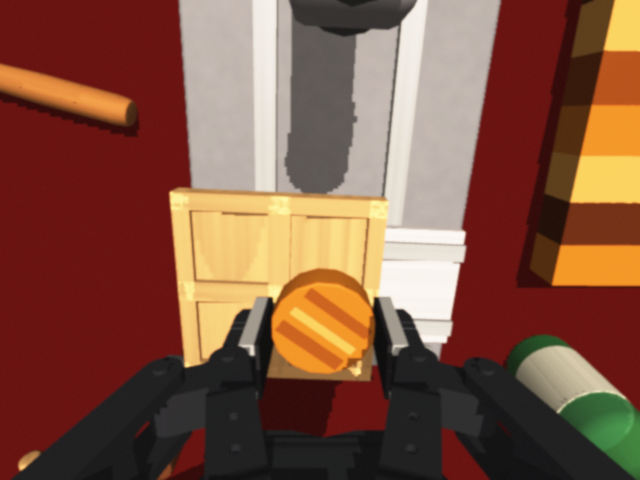

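View pics/s6.png

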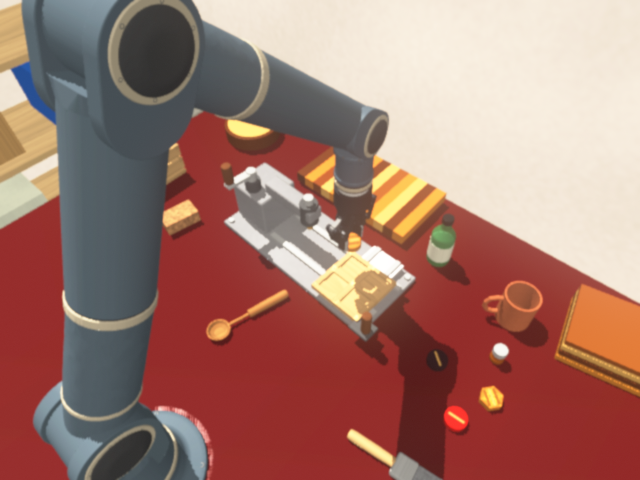

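```bash
python3 - <<'E'
from h import *
o=ctrl.get_obs();c=cam('wrist',o);print(o['ee_pos'])
A=ray(c,(171,190),50);B=ray(c,(387,200),50);D=ray(c,(371,380),50);print(A,B,D)
u=(B-A)/np.linalg.norm(B-A);v=np.array([-u[1],u[0],0]);print(np.degrees(np.arctan2(u[1],u[0])),np.linalg.norm(B-A),np.linalg.norm(B-D))
C=B-68*u-68*v; print('centre',C,'p3',C+32*u+32*v,'p2',C+32*u-32*v)
print('tok top',ray(c,(323,321),145))
print('press left edge',ray(c,(190,160),14),ray(c,(462,160),14))
E
```

```text
[567.89924733  -6.3881557  133.43479143]
[473.7095522   31.60112614  50.        ] [608.1702517   26.25086248  50.        ] [ 604.75000544 -110.02638164   50.        ]
-2.2786278639337145 134.56710233826985 136.3201575330186
centre [537.52040244 -38.99175243  50.        ] p3 [570.76739033  -8.28934541  50.        ] p2 [568.22280945 -72.23874032  50.        ]
tok top [568.30977417  -3.13069811 145.        ]
press left edge [474.749812    45.83233983  14.        ] [665.35164441  47.21086182  14.        ]
```

```bash
python3 - <<'E'
from h import *
ctrl.grab_frame('wrist');ctrl.grab_frame('wrist')
o=ctrl.get_obs();print(o['ee_pos'],o['qd'])
E
```

```text
[566.30786752 -11.71111252 133.30386317] [ 1.74999287 -0.50869098  1.65632064  0.68995562  0.07936362  0.15214828
  0.03308454]
```

>>> arm_command(series=[{"fingers": 0.3, "tx": 0.2, "ty": 0, "tz": 1, "rx": 0, "ry": 0, "rz": 0}, {"fingers": 0.3, "tx": 0.2, "ty": 0, "tz": 2, "rx": 0, "ry": 0, "rz": 0}, {"fingers": 0.3, "tx": 0.2, "ty": 0, "tz": 3, "rx": 0, "ry": 0, "rz": 0}, {"fingers": 0.3, "tx": 0.2, "ty": 0, "tz": 4, "rx": 0, "ry": 0, "rz": 0}, {"fingers": 0.3, "tx": 0.2, "ty": 0, "tz": 5, "rx": 0, "ry": 0, "rz": 0}, {"fingers": 0.3, "tx": 0.2, "ty": 0, "tz": 5.8, "rx": 0, "ry": 0, "rz": 0}, {"fingers": 0.3, "tx": 0.2, "ty": 0, "tz": 5.8, "rx": 0, "ry": 0, "rz": 0}, {"fingers": 0.3, "tx": 0.2, "ty": 0, "tz": 5.8, "rx": 0, "ry": 0, "rz": 0}, {"fingers": 0.3, "tx": 0.2, "ty": 0, "tz": 5.8, "rx": 0, "ry": 0, "rz": 0}, {"fingers": 0.3, "tx": 0.2, "ty": 0, "tz": 5.8, "rx": 0, "ry": 0, "rz": 0}])

```text
time_s: 13.58
ee_pos: [569.6, -11.9, 76.9]
ee_rot: [-180.0, -0.1, 0.0]
wrist_force: [0.0, 1.3, -0.3]
grip_width: 42.3
```

```bash
python3 - <<'E'
from h import *
for i in range(3):
  o=ctrl.get_obs();print(o['ee_pos']); ctrl.grab_frame('wrist')
o=ctrl.get_obs();print(o['ee_pos'],o['ee_rot'])
snap('wrist','w7')
E
```

```text
[569.56826207 -11.87327879  76.91921888]
[569.52878072 -11.9360331   76.95665668]
[569.46667197 -11.90532776  76.93378976]
[569.364347   -11.92351845  76.84933361] [-1.79995791e+02 -6.21921536e-02  1.14554319e-04]
```

View pics/w7.png

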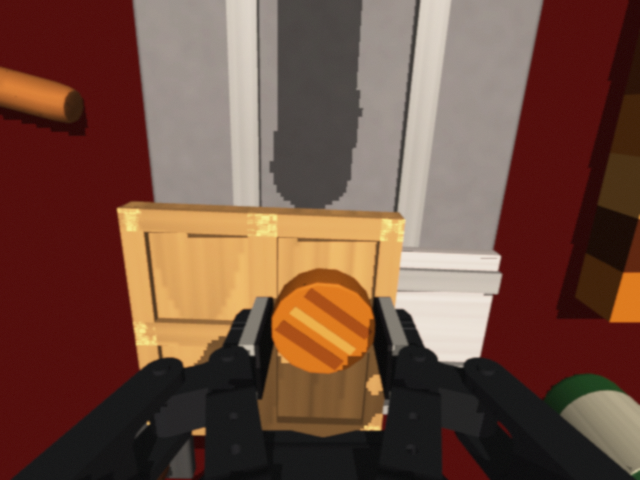

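```bash
python3 - <<'E'
from h import *
o=ctrl.get_obs();c=cam('wrist',o);print(o['ee_pos'])
A=ray(c,(119,205),50);B=ray(c,(404,214),50);print(A,B)
u=(B-A)/np.linalg.norm(B-A);print(np.linalg.norm(B-A),np.degrees(np.arctan2(u[1],u[0])));u=np.array([.9994,-.033,0]);v=np.array([-u[1],u[0],0])
C=(A+B)/2-68*v; print('centre',C,'p3',C+32*u+32*v,'p2',C+32*u-32*v)
print('tok top',ray(c,(323,321),76.9+11.5))
E
```

```text
[569.32288072 -11.90645986  76.79673103]
[473.58758444  30.66812186  50.        ] [608.33175679  26.18812639  50.        ]
134.81862758374746 -1.9042776193129773
centre [538.71567062 -39.53107587  50.        ] p3 [571.75247062  -8.60627587  50.        ] p2 [569.64047062 -72.56787587  50.        ]
tok top [569.73965157  -8.5930724   88.4       ]
```

>>> arm_command(series=[{"fingers": 0.3, "tx": 0.15, "ty": 0, "tz": 0.7, "rx": 0, "ry": 0, "rz": 0}, {"fingers": 0.3, "tx": 0.15, "ty": 0, "tz": 1.4, "rx": 0, "ry": 0, "rz": 0}, {"fingers": 0.3, "tx": 0.15, "ty": 0, "tz": 2, "rx": 0, "ry": 0, "rz": 0}, {"fingers": 0.3, "tx": 0.15, "ty": 0, "tz": 2.4, "rx": 0, "ry": 0, "rz": 0}, {"fingers": 0.3, "tx": 0.15, "ty": 0, "tz": 2.6, "rx": 0, "ry": 0, "rz": 0}, {"fingers": 0.3, "tx": 0.15, "ty": 0, "tz": 2.6, "rx": 0, "ry": 0, "rz": 0}, {"fingers": 0.3, "tx": 0.15, "ty": 0, "tz": 2.6, "rx": 0, "ry": 0, "rz": 0}, {"fingers": 0.3, "tx": 0.15, "ty": 0, "tz": 2.6, "rx": 0, "ry": 0, "rz": 0}, {"fingers": 0.3, "tx": 0.15, "ty": 0, "tz": 2.6, "rx": 0, "ry": 0, "rz": 0}, {"fingers": 0.3, "tx": 0.15, "ty": 0, "tz": 2.6, "rx": 0, "ry": 0, "rz": 0}])

```text
time_s: 14.62
ee_pos: [571.2, -12.0, 50.7]
ee_rot: [-180.0, -0.1, -0.0]
wrist_force: [1.5, 0.0, 5.0]
grip_width: 42.1
```

>>> arm_command(series=[{"fingers": 0.7, "tx": 0, "ty": 0, "tz": 0, "rx": 0, "ry": 0, "rz": 0}, {"fingers": 0.7, "tx": 0, "ty": 0, "tz": 0, "rx": 0, "ry": 0, "rz": 0}, {"fingers": 0.7, "tx": 0, "ty": 0, "tz": 0, "rx": 0, "ry": 0, "rz": 0}, {"fingers": 0.7, "tx": 0, "ty": 0, "tz": 0, "rx": 0, "ry": 0, "rz": 0}, {"fingers": 0.7, "tx": 0, "ty": 0, "tz": -1.5, "rx": 0, "ry": 0, "rz": 0}, {"fingers": 0.7, "tx": 0, "ty": 0, "tz": -4, "rx": 0, "ry": 0, "rz": 0}, {"fingers": 1, "tx": 0, "ty": 0.5, "tz": -7, "rx": 0, "ry": 0, "rz": 0}, {"fingers": 1, "tx": 0, "ty": 2, "tz": -9, "rx": 0, "ry": 0, "rz": 0}, {"fingers": 1, "tx": -0.5, "ty": 4, "tz": -10, "rx": 0, "ry": 0, "rz": 0}, {"fingers": 1, "tx": -1, "ty": 7, "tz": -10, "rx": 0, "ry": 0, "rz": 0}])

```text
time_s: 15.45
ee_pos: [562.5, -79.8, 153.2]
ee_rot: [-179.9, -0.3, 0.3]
wrist_force: [0.6, 0.4, 0.4]
grip_width: 85.1
```

```bash
python3 - <<'E'
from h import *
ctrl.grab_frame('wrist');ctrl.grab_frame('wrist')
o=ctrl.get_obs();print(o['ee_pos'],o['ee_rot'])
snap('wrist','w8')
c=cam('wrist',o)
for k in ['round_token','hex_token']:
  for r in ctrl.recognise('wrist',k): print(k,r,ray(c,r['point'],16),ray(c,r['point'],61))
E
```

```text
[559.46631005 -88.01755253 150.83558888] [ 1.79801877e+02 -9.29608846e-03 -4.51993045e-01]
round_token {'point': [341.0, 125.8], 'score': 0.92} [573.50836555 -13.55203508  16.        ] [571.41255141 -12.03137931  61.        ]
round_token {'point': [286.6, 410.8], 'score': 0.88} [ 524.00492379 -270.84897936   16.        ] [ 529.91583259 -227.71292729   61.        ]
```

View pics/w8.png

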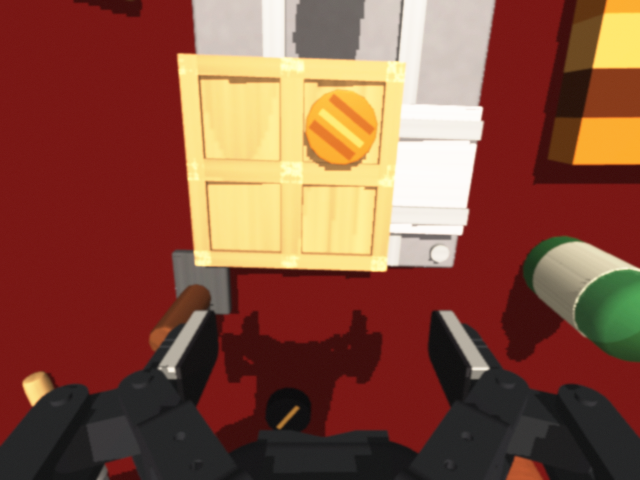

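>>> arm_command(series=[{"fingers": 1, "tx": -0.3, "ty": 2, "tz": 0, "rx": 0, "ry": 0, "rz": 0}, {"fingers": 1, "tx": -0.7, "ty": 5.5, "tz": 0, "rx": 0, "ry": 0, "rz": 0}, {"fingers": 1, "tx": -1.1, "ty": 9, "tz": 0, "rx": 0, "ry": 0, "rz": 0}, {"fingers": 1, "tx": -1.5, "ty": 12.5, "tz": 0, "rx": 0, "ry": 0, "rz": 0}, {"fingers": 1, "tx": -2, "ty": 16, "tz": 0, "rx": 0, "ry": 0, "rz": 0}, {"fingers": 1, "tx": -2.4, "ty": 19.5, "tz": 0, "rx": 0, "ry": 0, "rz": 0}, {"fingers": 1, "tx": -2.8, "ty": 23, "tz": 0, "rx": 0, "ry": 0, "rz": 0}, {"fingers": 1, "tx": -3.2, "ty": 26.5, "tz": 0, "rx": 0, "ry": 0, "rz": 0}, {"fingers": 1, "tx": -3.5, "ty": 29.5, "tz": 0, "rx": 0, "ry": 0, "rz": 0}, {"fingers": 1, "tx": -3.5, "ty": 30.8, "tz": 0, "rx": 0, "ry": 0, "rz": 0}])

```text
time_s: 16.53
ee_pos: [524.1, -394.0, 149.6]
ee_rot: [179.9, 0.1, -0.2]
wrist_force: [-0.7, -1.2, 0.7]
grip_width: 85.7
```

```bash
python3 - <<'E'
from h import *
for i in range(5): ctrl.grab_frame('wrist')
o=ctrl.get_obs();print(o['ee_pos'],o['ee_rot'])
snap('wrist','w9')
c=cam('wrist',o)
for k in ['round_token','hex_token']:
  for r in ctrl.recognise('wrist',k): print(k,r,ray(c,r['point'],14))
E
```

```text
[ 526.81931494 -386.70543221  149.80054029] [-1.79855064e+02  1.79955105e-03  2.17912658e-01]
round_token {'point': [319.8, 72.3], 'score': 0.86} [ 524.68270443 -275.88274165   14.        ]
round_token {'point': [216.8, 200.3], 'score': 0.78} [ 445.36888008 -366.55560115   14.        ]
hex_token {'point': [321.9, 239.8], 'score': 0.61} [ 526.42601396 -398.42548928   14.        ]
```

View pics/w9.png

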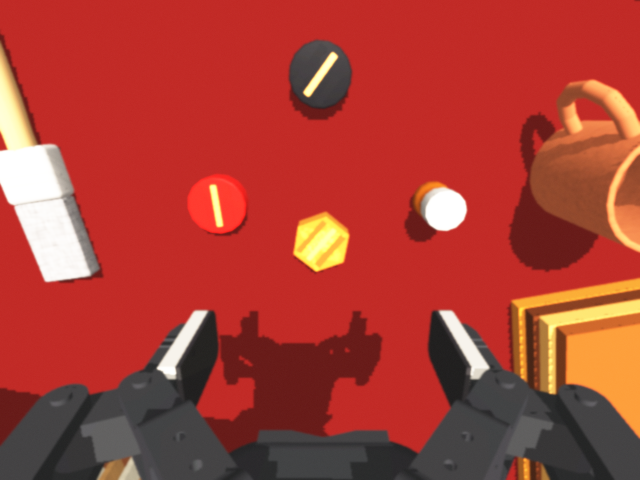

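```bash
python3 - <<'E'
from h import *
o=ctrl.get_obs();c=cam('wrist',o);print(o['ee_pos'],o['ee_rot'])
im=cv2.imread('pics/w9.png');hsv=cv2.cvtColor(im,cv2.COLOR_BGR2HSV)
m=((hsv[:,:,0]>13)&(hsv[:,:,0]<40)&(hsv[:,:,1]>60)).astype('uint8'); k=np.zeros_like(m);k[200:285,280:365]=1;m*=k
ct=max(cv2.findContours(m,0,1)[0],key=cv2.contourArea)
h=cv2.convexHull(ct);p=cv2.approxPolyDP(h,4,True)[:,0];print(p.tolist(),cv2.contourArea(h))
W=np.array([ray(c,q,14)[:2] for q in p]);print(W.round(1).tolist(),W.mean(0))
for i in range(len(W)):
  d=W[(i+1)%len(W)]-W[i];print(round(np.hypot(*d),1),round(np.degrees(np.arctan2(d[1],d[0]))%60,1))
cv2.imwrite('pics/hex9.png',cv2.resize(im[195:290,270:375],None,fx=6,fy=6,interpolation=2))
E
```

```text
[ 526.5532086  -387.50172164  150.31807044] [-1.79931915e+02 -1.52041628e-02  1.97228476e-01]
[[326, 213], [346, 229], [348, 238], [343, 261], [316, 271], [294, 254], [300, 221]] 2346.0
[[529.4, -377.5], [545.3, -390.5], [547.0, -398.0], [543.4, -417.8], [521.4, -426.7], [503.6, -411.8], [508.9, -384.0]] [ 528.43317714 -400.90397645]
20.6 20.7
7.7 43.2
20.1 19.7
23.8 22.0
23.2 20.0
28.3 19.1
21.4 17.8
```

View pics/hex9.png

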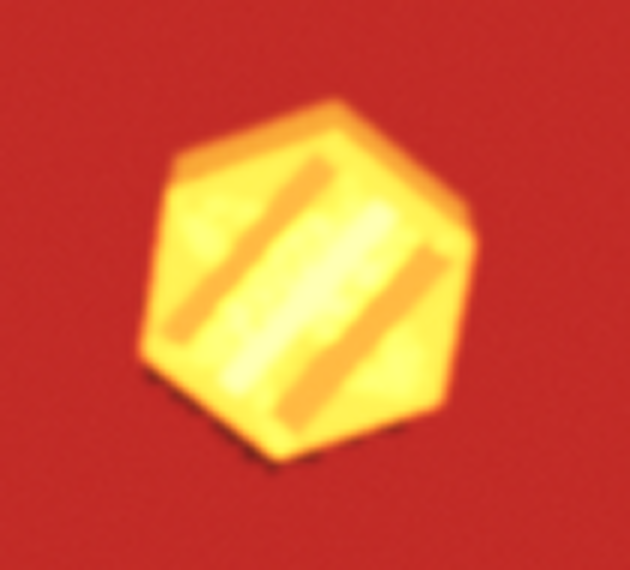

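```bash
python3 - <<'E'
from h import *
o=ctrl.get_obs();c=cam('wrist',o);print(o['ee_pos'],o['ee_rot'])
print(ray(c,(321.5,244.3),16))
V=np.array([(340,130),(478,240),(445,403),(280,462),(142,355),(170,185)])/6+[270,195]
W=np.array([ray(c,q,16)[:2] for q in V])
for i in range(6):
  d=W[(i+1)%6]-W[i];print(round(np.hypot(*d),1),round(np.degrees(np.arctan2(d[1],d[0]))%60,1))
E
```

```text
[ 526.5532086  -387.50172164  150.31807044] [-1.79931915e+02 -1.52041628e-02  1.97228476e-01]
[ 525.88705156 -402.69544592   16.        ]
23.6 20.7
23.5 20.5
24.0 21.4
24.1 19.9
24.1 20.0
23.4 18.7
```

>>> arm_command(series=[{"fingers": 1, "tx": 0, "ty": 0.5, "tz": 2, "rx": 0, "ry": 0, "rz": 0.06}, {"fingers": 1, "tx": 0, "ty": 0.8, "tz": 4, "rx": 0, "ry": 0, "rz": 0.12}, {"fingers": 1, "tx": 0, "ty": 0.8, "tz": 6, "rx": 0, "ry": 0, "rz": 0.17}, {"fingers": 1, "tx": 0, "ty": 0.8, "tz": 8, "rx": 0, "ry": 0, "rz": 0.17}, {"fingers": 1, "tx": 0, "ty": 0.8, "tz": 9.5, "rx": 0, "ry": 0, "rz": 0.17}, {"fingers": 1, "tx": 0, "ty": 0.8, "tz": 10.5, "rx": 0, "ry": 0, "rz": 0.17}, {"fingers": 1, "tx": 0, "ty": 0.8, "tz": 10.5, "rx": 0, "ry": 0, "rz": 0.17}, {"fingers": 1, "tx": 0, "ty": 0.8, "tz": 10.5, "rx": 0, "ry": 0, "rz": 0.17}, {"fingers": 1, "tx": 0, "ty": 0.8, "tz": 10.5, "rx": 0, "ry": 0, "rz": 0.17}, {"fingers": 1, "tx": 0, "ty": 0.8, "tz": 10.5, "rx": 0, "ry": 0, "rz": 0.17}])

```text
time_s: 17.77
ee_pos: [526.4, -398.4, 46.7]
ee_rot: [179.9, -0.1, -9.7]
wrist_force: [0.7, -0.2, 0.5]
grip_width: 85.5
```

```bash
python3 - <<'E'
from h import *
for i in range(2): ctrl.grab_frame('wrist');print(ctrl.get_obs()['ee_pos'])
o=ctrl.get_obs();print(o['ee_pos'],o['ee_rot'])
snap('wrist','w10')
E
```

```text
[ 526.28620251 -398.35891083   46.66274119]
[ 526.11804294 -398.36030323   46.46645418]
[ 526.11804294 -398.36030323   46.46645418] [ 1.79958082e+02 -1.08600705e-01 -9.74113212e+00]
```

View pics/w10.png

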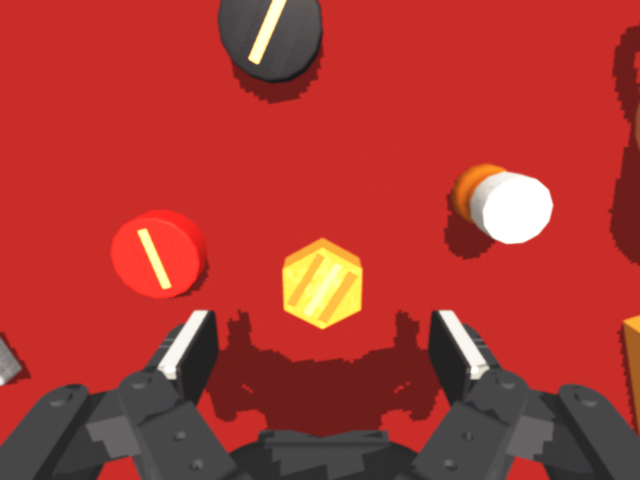

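```bash
python3 - <<'E'
from h import *
o=ctrl.get_obs();c=cam('wrist',o);print(o['ee_pos'])
X=ray(c,(322,288),16);print(X)
R=Rt.from_euler('xyz',o['ee_rot'],degrees=True).as_matrix();print(R.T@(X-o['ee_pos']))
E
```

```text
[ 525.95823958 -398.27261918   46.27821626]
[ 525.3296819  -400.66291914   16.        ]
[-0.26136508  2.44560562 30.27919583]
```

>>> arm_command(series=[{"fingers": 1, "tx": 0, "ty": 0.25, "tz": 1.2, "rx": 0, "ry": 0, "rz": 0}, {"fingers": 1, "tx": 0, "ty": 0.25, "tz": 2.4, "rx": 0, "ry": 0, "rz": 0}, {"fingers": 1, "tx": 0, "ty": 0.25, "tz": 3.6, "rx": 0, "ry": 0, "rz": 0}, {"fingers": 1, "tx": 0, "ty": 0.25, "tz": 4.25, "rx": 0, "ry": 0, "rz": 0}, {"fingers": 0.25, "tx": 0, "ty": 0.25, "tz": 4.25, "rx": 0, "ry": 0, "rz": 0}, {"fingers": 0.25, "tx": 0, "ty": 0.25, "tz": 4.25, "rx": 0, "ry": 0, "rz": 0}, {"fingers": 0.25, "tx": 0, "ty": 0.25, "tz": 4.25, "rx": 0, "ry": 0, "rz": 0}, {"fingers": 0.25, "tx": 0, "ty": 0.25, "tz": 4.25, "rx": 0, "ry": 0, "rz": 0}, {"fingers": 0.25, "tx": 0, "ty": 0.25, "tz": 4.25, "rx": 0, "ry": 0, "rz": 0}, {"fingers": 0.25, "tx": 0, "ty": 0.25, "tz": 4.25, "rx": 0, "ry": 0, "rz": 0}], newtons=30)

```text
time_s: 18.75
ee_pos: [525.5, -400.7, 3.5]
ee_rot: [180.0, -0.1, -9.7]
wrist_force: [0.6, -0.5, 1.7]
grip_width: 39.0
```

>>> arm_command(series=[{"fingers": 0.25, "tx": 0, "ty": 0, "tz": 0, "rx": 0, "ry": 0, "rz": 0}, {"fingers": 0.25, "tx": 0, "ty": 0, "tz": -2, "rx": 0, "ry": 0, "rz": 0}, {"fingers": 0.25, "tx": 0, "ty": 0, "tz": -4, "rx": 0, "ry": 0, "rz": 0}, {"fingers": 0.25, "tx": 0, "ty": 0, "tz": -6, "rx": 0, "ry": 0, "rz": 0}, {"fingers": 0.25, "tx": 0, "ty": 0, "tz": -8, "rx": 0, "ry": 0, "rz": 0}, {"fingers": 0.25, "tx": 0, "ty": 0, "tz": -10, "rx": 0, "ry": 0, "rz": 0}, {"fingers": 0.25, "tx": 0, "ty": 0, "tz": -12, "rx": 0, "ry": 0, "rz": -0.05}, {"fingers": 0.25, "tx": 0, "ty": 0, "tz": -13, "rx": 0, "ry": 0, "rz": -0.12}, {"fingers": 0.25, "tx": 0, "ty": 0, "tz": -13, "rx": 0, "ry": 0, "rz": -0.17}, {"fingers": 0.25, "tx": 0, "ty": 0, "tz": -13, "rx": 0, "ry": 0, "rz": -0.17}])

```text
time_s: 19.58
ee_pos: [525.4, -400.6, 133.9]
ee_rot: [180.0, -0.1, 0.0]
wrist_force: [0.7, -0.1, -1.0]
grip_width: 39.3
```

```bash
python3 - <<'E'
from h import *
for i in range(3): ctrl.grab_frame('wrist')
o=ctrl.get_obs();print(o['ee_pos'],o['ee_rot'])
snap('wrist','w11')
E
```

```text
[ 524.60556724 -400.12988083  132.17216794] [-1.79954525e+02  5.71148083e-02 -7.38953627e-02]
```

View pics/w11.png

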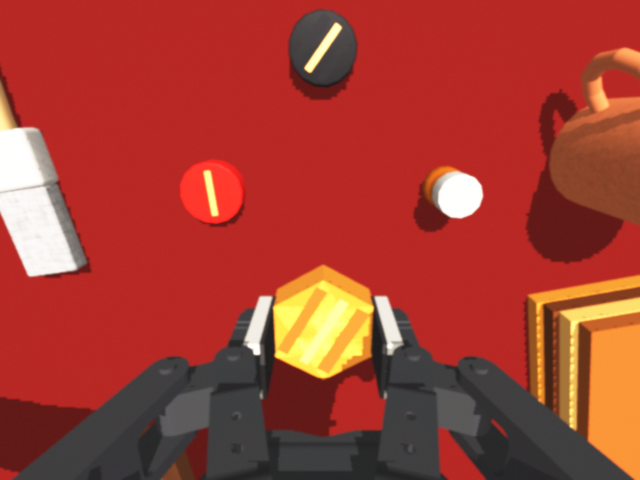

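```bash
python3 - <<'E'
from h import *
o=ctrl.get_obs();c=cam('wrist',o);print(o['ee_pos'])
for p in [(323,328),(323,321)]: print(ray(c,p,o['ee_pos'][2]+12.2)-o['ee_pos'])
E
```

```text
[ 524.64504595 -400.12170557  132.07336916]
[ 0.43809471  0.40508515 12.2       ]
[ 0.44287137  3.66596039 12.2       ]
```

>>> arm_command(series=[{"fingers": 0.25, "tx": 0.4, "ty": -3, "tz": 0, "rx": 0, "ry": 0, "rz": 0.033}, {"fingers": 0.25, "tx": 0.9, "ty": -7, "tz": 0, "rx": 0, "ry": 0, "rz": 0.033}, {"fingers": 0.25, "tx": 1.4, "ty": -11, "tz": 0, "rx": 0, "ry": 0, "rz": 0.033}, {"fingers": 0.25, "tx": 1.9, "ty": -15, "tz": 0, "rx": 0, "ry": 0, "rz": 0.033}, {"fingers": 0.25, "tx": 2.4, "ty": -19, "tz": 0, "rx": 0, "ry": 0, "rz": 0.033}, {"fingers": 0.25, "tx": 3, "ty": -23, "tz": 0, "rx": 0, "ry": 0, "rz": 0.033}, {"fingers": 0.25, "tx": 3.6, "ty": -26.5, "tz": 0, "rx": 0, "ry": 0, "rz": 0.033}, {"fingers": 0.25, "tx": 4, "ty": -29.5, "tz": 0, "rx": 0, "ry": 0, "rz": 0.033}, {"fingers": 0.25, "tx": 4.3, "ty": -31.5, "tz": 0, "rx": 0, "ry": 0, "rz": 0.033}, {"fingers": 0.25, "tx": 4.4, "ty": -32.5, "tz": 0, "rx": 0, "ry": 0, "rz": 0.033}])

```text
time_s: 20.62
ee_pos: [569.3, -71.0, 132.4]
ee_rot: [-179.9, 0.0, -1.6]
wrist_force: [-0.1, -0.6, -0.1]
grip_width: 39.3
```

>>> arm_command(series=[{"fingers": 0.25, "tx": 0, "ty": 0, "tz": 1, "rx": 0, "ry": 0, "rz": 0}, {"fingers": 0.25, "tx": 0, "ty": 0, "tz": 2, "rx": 0, "ry": 0, "rz": 0}, {"fingers": 0.25, "tx": 0, "ty": 0, "tz": 3, "rx": 0, "ry": 0, "rz": 0}, {"fingers": 0.25, "tx": 0, "ty": 0, "tz": 4, "rx": 0, "ry": 0, "rz": 0}, {"fingers": 0.25, "tx": 0, "ty": 0, "tz": 4.5, "rx": 0, "ry": 0, "rz": 0}, {"fingers": 0.25, "tx": 0, "ty": 0, "tz": 4.5, "rx": 0, "ry": 0, "rz": 0}, {"fingers": 0.25, "tx": 0, "ty": 0, "tz": 4.5, "rx": 0, "ry": 0, "rz": 0}, {"fingers": 0.25, "tx": 0, "ty": 0, "tz": 4.5, "rx": 0, "ry": 0, "rz": 0}, {"fingers": 0.25, "tx": 0, "ty": 0, "tz": 4.5, "rx": 0, "ry": 0, "rz": 0}, {"fingers": 0.25, "tx": 0, "ty": 0, "tz": 4.5, "rx": 0, "ry": 0, "rz": 0}])

```text
time_s: 21.45
ee_pos: [569.5, -75.5, 88.4]
ee_rot: [-180.0, -0.1, -1.9]
wrist_force: [0.1, 0.1, 0.1]
grip_width: 39.3
```

```bash
python3 - <<'E'
from h import *
for i in range(3): ctrl.grab_frame('wrist')
o=ctrl.get_obs();print(o['ee_pos'],o['ee_rot'])
snap('wrist','w12')
E
```

```text
[569.30177481 -75.38798001  88.20658512] [ 1.79999387e+02 -4.51593682e-02 -1.88471988e+00]
```

View pics/w12.png

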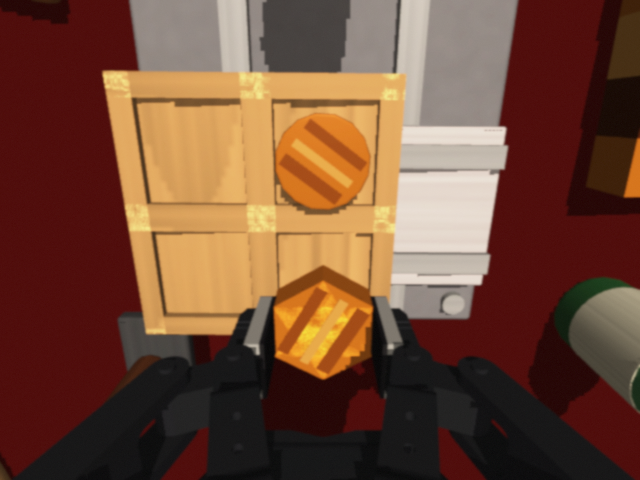

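```bash
python3 - <<'E'
from h import *
o=ctrl.get_obs();c=cam('wrist',o);print(o['ee_pos'])
A=ray(c,(104,72),50);B=ray(c,(405,75),50);D=ray(c,(146,334),50)
u=np.array([.9994,-.033,0]);v=np.array([-u[1],u[0],0])
C=(A+B)/2-68*v; C2=D+68*u+68*v;print('centre',C,C2,'p2',C+32*u-32*v,C2+32*u-32*v)
print('wall mid y at p2 top', ray(c,(322,234),50)-25*v, )
print('tok',ray(c,(323,328),o['ee_pos'][2]+12.2), 'round',ray(c,(323,161),61))
E
```

```text
[569.26159716 -75.35996641  88.13135155]
centre [540.03307185 -41.84753176  50.        ] [538.24971458 -41.48773108  50.        ] p2 [570.95787185 -74.88433176  50.        ] [569.17451458 -74.52453108  50.        ]
wall mid y at p2 top [569.16150204 -75.89144347  50.        ]
tok [569.66284352 -74.94647035 100.33135155] round [571.77989138 -12.46198064  61.        ]
```

>>> arm_command(series=[{"fingers": 0.25, "tx": 0, "ty": 0, "tz": 1, "rx": 0, "ry": 0, "rz": 0}, {"fingers": 0.25, "tx": 0, "ty": 0, "tz": 2, "rx": 0, "ry": 0, "rz": 0}, {"fingers": 0.25, "tx": 0, "ty": 0, "tz": 2.8, "rx": 0, "ry": 0, "rz": 0}, {"fingers": 0.25, "tx": 0, "ty": 0, "tz": 3.4, "rx": 0, "ry": 0, "rz": 0}, {"fingers": 0.25, "tx": 0, "ty": 0, "tz": 3.8, "rx": 0, "ry": 0, "rz": 0}, {"fingers": 0.25, "tx": 0, "ty": 0, "tz": 3.8, "rx": 0, "ry": 0, "rz": 0}, {"fingers": 0.25, "tx": 0, "ty": 0, "tz": 3.8, "rx": 0, "ry": 0, "rz": 0}, {"fingers": 0.25, "tx": 0, "ty": 0, "tz": 3.8, "rx": 0, "ry": 0, "rz": 0}, {"fingers": 0.25, "tx": 0, "ty": 0, "tz": 3.8, "rx": 0, "ry": 0, "rz": 0}, {"fingers": 0.25, "tx": 0, "ty": 0, "tz": 3.8, "rx": 0, "ry": 0, "rz": 0}])

```text
time_s: 22.48
ee_pos: [569.1, -75.4, 49.8]
ee_rot: [-180.0, -0.0, -1.9]
wrist_force: [0.0, -0.6, -0.7]
grip_width: 38.9
```

>>> arm_command(series=[{"fingers": 0.65, "tx": 0, "ty": 0, "tz": 0, "rx": 0, "ry": 0, "rz": 0}, {"fingers": 0.65, "tx": 0, "ty": 0, "tz": 0, "rx": 0, "ry": 0, "rz": 0}, {"fingers": 0.65, "tx": 0, "ty": 0, "tz": 0, "rx": 0, "ry": 0, "rz": 0}, {"fingers": 0.65, "tx": 0, "ty": 0, "tz": 0, "rx": 0, "ry": 0, "rz": 0}, {"fingers": 0.65, "tx": 0, "ty": 0, "tz": -1.5, "rx": 0, "ry": 0, "rz": 0}, {"fingers": 0.65, "tx": 0, "ty": 0, "tz": -4, "rx": 0, "ry": 0, "rz": 0}, {"fingers": 1, "tx": -1, "ty": 1.5, "tz": -7, "rx": 0, "ry": 0, "rz": 0}, {"fingers": 1, "tx": -4, "ty": 3, "tz": -10, "rx": 0, "ry": 0, "rz": 0}, {"fingers": 1, "tx": -7, "ty": 5, "tz": -11, "rx": 0, "ry": 0, "rz": -0.033}, {"fingers": 1, "tx": -9.5, "ty": 6, "tz": -11, "rx": 0, "ry": 0, "rz": -0.033}])

```text
time_s: 23.32
ee_pos: [472.1, -134.9, 162.9]
ee_rot: [179.9, -0.3, -0.1]
wrist_force: [0.7, -1.0, -0.5]
grip_width: 85.4
```

```bash
python3 - <<'E'
from h import *
for i in range(5): ctrl.grab_frame('wrist')
o=ctrl.get_obs();print(o['ee_pos'],o['ee_rot'])
snap('wrist','w13')
c=cam('wrist',o)
for k,z in [('round_token',61),('hex_token',61),('carrier_handle',95)]:
  for r in ctrl.recognise('wrist',k): print(k,r,ray(c,r['point'],z))
E
```

```text
[ 472.79193739 -131.96544559  160.06090764] [-1.79990958e+02 -6.82274336e-02  1.36266965e-02]
round_token {'point': [485.7, 52.5], 'score': 0.83} [569.74968861 -14.32588471  61.        ]
round_token {'point': [297.3, 425.5], 'score': 0.7} [ 451.85958037 -295.22019019   61.        ]
round_token {'point': [374.4, 364.4], 'score': 0.56} [ 513.53425639 -234.50014797   61.        ]
hex_token {'point': [471.4, 154.4], 'score': 0.6} [568.84564063 -73.48815068  61.        ]
carrier_handle {'point': [395.4, 109.5], 'score': 0.85} [511.91141356 -46.52971817  95.        ]
```

View pics/w13.png

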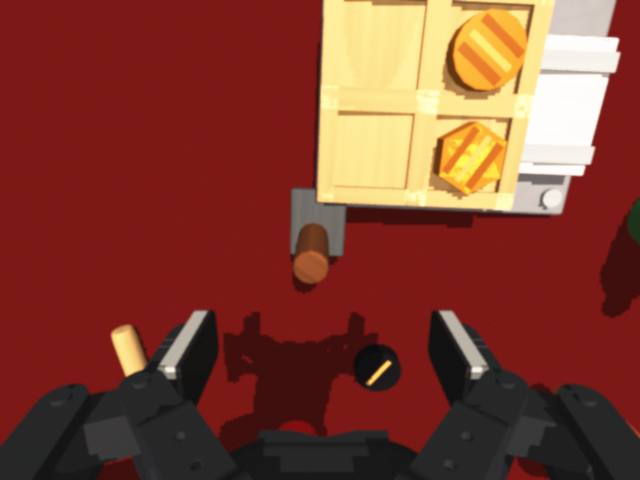

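>>> arm_command(series=[{"fingers": 1, "tx": -0.8, "ty": 0.3, "tz": 1.5, "rx": 0, "ry": 0, "rz": 0}, {"fingers": 1, "tx": -0.8, "ty": 0.3, "tz": 3, "rx": 0, "ry": 0, "rz": 0}, {"fingers": 1, "tx": -0.8, "ty": 0.3, "tz": 5, "rx": 0, "ry": 0, "rz": 0}, {"fingers": 1, "tx": -0.8, "ty": 0.3, "tz": 7, "rx": 0, "ry": 0, "rz": 0}, {"fingers": 1, "tx": -0.8, "ty": 0.3, "tz": 8.5, "rx": 0, "ry": 0, "rz": 0}, {"fingers": 1, "tx": -0.8, "ty": 0.3, "tz": 9.3, "rx": 0, "ry": 0, "rz": 0}, {"fingers": 1, "tx": -0.8, "ty": 0.3, "tz": 9.3, "rx": 0, "ry": 0, "rz": 0}, {"fingers": 1, "tx": -0.8, "ty": 0.3, "tz": 9.3, "rx": 0, "ry": 0, "rz": 0}, {"fingers": 1, "tx": -0.8, "ty": 0.3, "tz": 9.3, "rx": 0, "ry": 0, "rz": 0}, {"fingers": 1, "tx": -0.8, "ty": 0.3, "tz": 9.3, "rx": 0, "ry": 0, "rz": 0}])

```text
time_s: 24.6
ee_pos: [465.1, -135.3, 67.7]
ee_rot: [180.0, -0.1, 0.0]
wrist_force: [-0.3, 0.6, 0.4]
grip_width: 85.9
```

>>> arm_command(series=[{"fingers": 0.1, "tx": -0.1, "ty": 0, "tz": 0, "rx": 0, "ry": 0, "rz": 0}, {"fingers": 0.1, "tx": -0.1, "ty": 0, "tz": 0, "rx": 0, "ry": 0, "rz": 0}, {"fingers": 0.1, "tx": -0.1, "ty": 0, "tz": 0, "rx": 0, "ry": 0, "rz": 0}, {"fingers": 0.1, "tx": -0.1, "ty": 0, "tz": 0, "rx": 0, "ry": 0, "rz": 0}, {"fingers": 0.1, "tx": -0.1, "ty": 0, "tz": 0, "rx": 0, "ry": 0, "rz": 0}, {"fingers": 0.1, "tx": -0.1, "ty": 0, "tz": 0, "rx": 0, "ry": 0, "rz": 0}, {"fingers": 0.1, "tx": -0.1, "ty": 0, "tz": 0, "rx": 0, "ry": 0, "rz": 0}, {"fingers": 0.1, "tx": -0.1, "ty": 0, "tz": 0, "rx": 0, "ry": 0, "rz": 0}, {"fingers": 0.1, "tx": -0.1, "ty": -0.4, "tz": 0, "rx": 0, "ry": 0, "rz": 0}, {"fingers": 0.1, "tx": -0.1, "ty": -1, "tz": 0, "rx": 0, "ry": 0, "rz": 0}], newtons=40)

```text
time_s: 25.43
ee_pos: [464.0, -126.5, 67.2]
ee_rot: [179.9, -0.1, -0.1]
wrist_force: [1.8, -3.1, 3.8]
grip_width: 21.0
```

>>> arm_command(series=[{"fingers": 0.1, "tx": 0, "ty": -1, "tz": 0, "rx": 0, "ry": 0, "rz": 0}, {"fingers": 0.1, "tx": 0.1, "ty": -2, "tz": 0, "rx": 0, "ry": 0, "rz": 0}, {"fingers": 0.1, "tx": 0.1, "ty": -3, "tz": 0, "rx": 0, "ry": 0, "rz": 0}, {"fingers": 0.1, "tx": 0.1, "ty": -4, "tz": 0, "rx": 0, "ry": 0, "rz": 0}, {"fingers": 0.1, "tx": 0.15, "ty": -5, "tz": 0, "rx": 0, "ry": 0, "rz": 0}, {"fingers": 0.1, "tx": 0.2, "ty": -6, "tz": 0, "rx": 0, "ry": 0, "rz": 0}, {"fingers": 0.1, "tx": 0.2, "ty": -7, "tz": 0, "rx": 0, "ry": 0, "rz": 0}, {"fingers": 0.1, "tx": 0.25, "ty": -8, "tz": 0, "rx": 0, "ry": 0, "rz": 0}, {"fingers": 0.1, "tx": 0.3, "ty": -8.5, "tz": 0, "rx": 0, "ry": 0, "rz": 0}, {"fingers": 0.1, "tx": 0.3, "ty": -8.5, "tz": 0, "rx": 0, "ry": 0, "rz": 0}])

```text
time_s: 26.27
ee_pos: [466.4, -37.2, 67.1]
ee_rot: [-179.9, -0.0, 0.2]
wrist_force: [0.3, 1.6, 6.4]
grip_width: 21.2
```

>>> arm_command(series=[{"fingers": 0.1, "tx": 0, "ty": -1, "tz": 0, "rx": 0, "ry": 0, "rz": 0}, {"fingers": 0.1, "tx": 0.1, "ty": -2, "tz": 0, "rx": 0, "ry": 0, "rz": 0}, {"fingers": 0.1, "tx": 0.15, "ty": -3, "tz": 0, "rx": 0, "ry": 0, "rz": 0}, {"fingers": 0.1, "tx": 0.15, "ty": -3.7, "tz": 0, "rx": 0, "ry": 0, "rz": 0}, {"fingers": 0.1, "tx": 0.2, "ty": -4.2, "tz": 0, "rx": 0, "ry": 0, "rz": 0}, {"fingers": 0.1, "tx": 0.2, "ty": -4.2, "tz": 0, "rx": 0, "ry": 0, "rz": 0}, {"fingers": 0.1, "tx": 0.2, "ty": -4.2, "tz": 0, "rx": 0, "ry": 0, "rz": 0}, {"fingers": 0.1, "tx": 0.2, "ty": -4.2, "tz": 0, "rx": 0, "ry": 0, "rz": 0}, {"fingers": 0.1, "tx": 0.2, "ty": -4.2, "tz": 0, "rx": 0, "ry": 0, "rz": 0}, {"fingers": 0.1, "tx": 0.2, "ty": -4.2, "tz": 0, "rx": 0, "ry": 0, "rz": 0}])

```text
time_s: 27.1
ee_pos: [467.9, 4.4, 67.1]
ee_rot: [-179.9, 0.0, 0.1]
wrist_force: [0.0, 1.2, 7.6]
grip_width: 21.0
```

```bash
python3 - <<'E'
from h import *
for i in range(3): ctrl.grab_frame('wrist')
o=ctrl.get_obs();print(o['ee_pos'],o['ee_rot'])
snap('wrist','w14');snap('side','s14');snap('scene','c14')
E
```

```text
[467.88482356   4.36123438  67.12072011] [-1.79889091e+02  7.64260393e-03  1.15497661e-01]
```

View pics/w14.png

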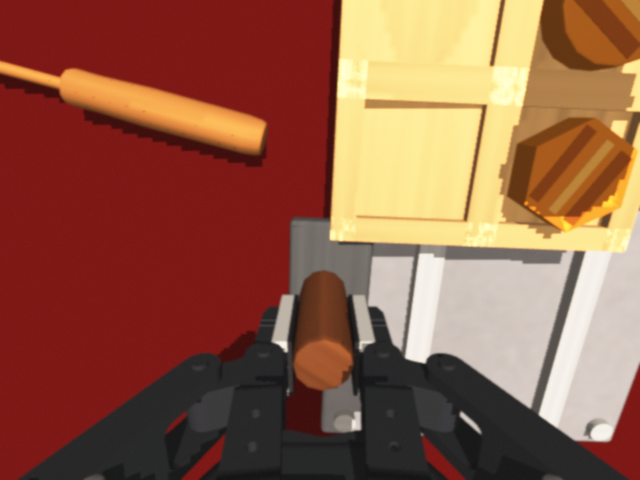

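View pics/s14.png

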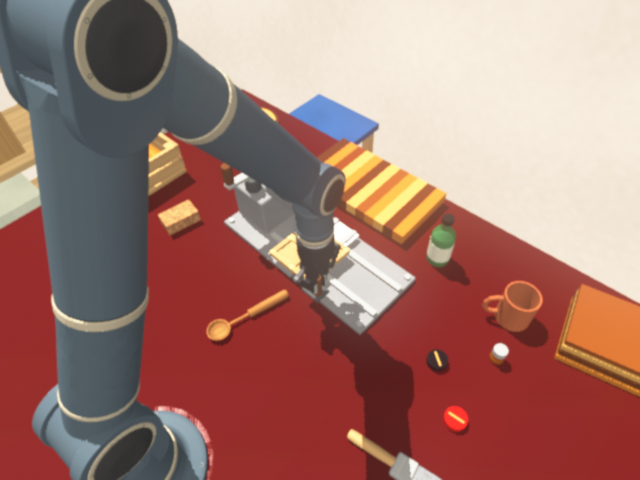

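>>> arm_command(series=[{"fingers": 0.7, "tx": 0, "ty": 0, "tz": 0, "rx": 0, "ry": 0, "rz": 0}, {"fingers": 0.7, "tx": 0, "ty": 0, "tz": 0, "rx": 0, "ry": 0, "rz": 0}, {"fingers": 0.7, "tx": 0, "ty": 0, "tz": 0, "rx": 0, "ry": 0, "rz": 0}, {"fingers": 0.7, "tx": 0, "ty": 0, "tz": -2.5, "rx": 0, "ry": 0, "rz": 0}, {"fingers": 0.7, "tx": 0, "ty": 0, "tz": -5.5, "rx": 0, "ry": 0, "rz": 0}, {"fingers": 1, "tx": 0, "ty": 0, "tz": -9, "rx": 0, "ry": 0, "rz": 0}, {"fingers": 1, "tx": 0, "ty": 0, "tz": -12.5, "rx": 0, "ry": 0, "rz": 0}, {"fingers": 1, "tx": 0, "ty": 0, "tz": -16, "rx": 0, "ry": 0, "rz": 0}, {"fingers": 1, "tx": 0, "ty": 0, "tz": -19.5, "rx": 0, "ry": 0, "rz": 0}, {"fingers": 1, "tx": 0, "ty": 0, "tz": -23, "rx": 0, "ry": 0, "rz": 0}])

```text
time_s: 28.23
ee_pos: [467.0, 1.9, 298.0]
ee_rot: [-180.0, 0.1, 0.0]
wrist_force: [0.5, 0.2, -0.1]
grip_width: 85.5
```

>>> arm_command(series=[{"fingers": 1, "tx": 0.2, "ty": -3, "tz": 0, "rx": 0, "ry": 0, "rz": 0}, {"fingers": 1, "tx": 0.5, "ty": -6.5, "tz": 0, "rx": 0, "ry": 0, "rz": 0}, {"fingers": 1, "tx": 0.8, "ty": -10, "tz": 0, "rx": 0, "ry": 0, "rz": 0}, {"fingers": 1, "tx": 1, "ty": -13.5, "tz": 0, "rx": 0, "ry": 0, "rz": 0}, {"fingers": 1, "tx": 1.2, "ty": -17, "tz": 0, "rx": 0, "ry": 0, "rz": 0}, {"fingers": 1, "tx": 1.5, "ty": -20, "tz": 0, "rx": 0, "ry": 0, "rz": 0}, {"fingers": 1, "tx": 1.8, "ty": -22, "tz": 0, "rx": 0, "ry": 0, "rz": 0}, {"fingers": 1, "tx": 2, "ty": -23, "tz": 0, "rx": 0, "ry": 0, "rz": 0}, {"fingers": 1, "tx": 2, "ty": -23, "tz": 0, "rx": 0, "ry": 0, "rz": 0}, {"fingers": 1, "tx": 2, "ty": -23, "tz": 0, "rx": 0, "ry": 0, "rz": 0}])

```text
time_s: 29.07
ee_pos: [487.9, 230.7, 296.1]
ee_rot: [179.9, 0.1, -0.0]
wrist_force: [0.2, -0.2, -0.6]
grip_width: 85.1
```

```bash
python3 - <<'E'
from h import *
for i in range(3): ctrl.grab_frame('wrist')
o=ctrl.get_obs();print(o['ee_pos'],o['ee_rot'])
snap('wrist','w15');snap('side','s15')
E
```

```text
[488.35299509 229.63899667 296.69283835] [ 1.79936298e+02  1.27835201e-02 -1.70611188e-01]
```

View pics/w15.png

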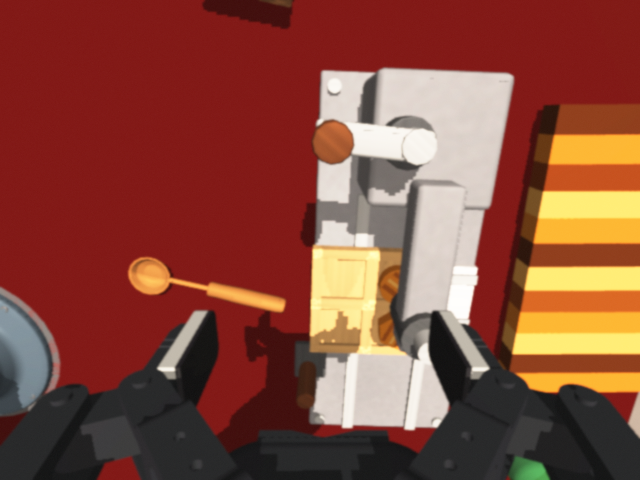

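View pics/s15.png

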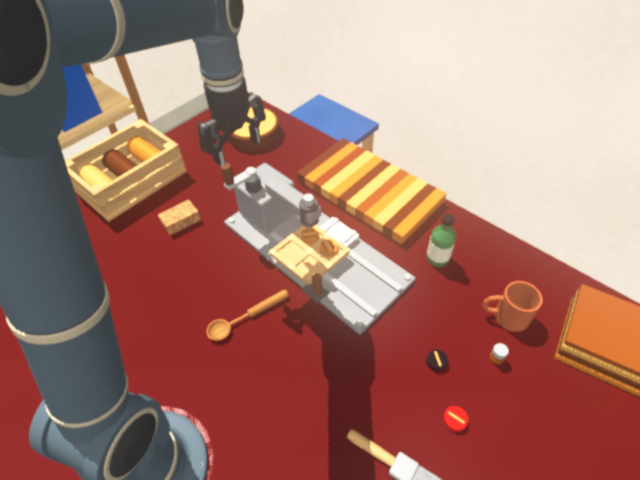

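```bash
python3 - <<'E'
from h import *
o=ctrl.get_obs();c=cam('wrist',o);print(o['ee_pos'])
print('handle',ray(c,(333,142),234),'boss',ray(c,(420,147),187),'ramtop',ray(c,(431,350),183))
print('round edge',proj(c,(574.7,125.6,61)))
print(ray(c,(400,265),61))
# base back-left corner
print(ray(c,(322,71),14))
print('col top corners',ray(c,(378,70),125),ray(c,(512,74),125))
E
```

```text
[488.36177796 230.1701465  296.94182879]
handle [494.43500526 298.91610628 234.        ] boss [553.77949587 292.15192194 187.        ] ramtop [576.89196562 129.9308666  183.        ]
round edge [398.94172404 288.09710723]
[574.0981409  153.94503589  61.        ]
[488.21823128 356.00286712  14.        ]
col top corners [532.11497385 345.55182655 125.        ] [637.13493327 342.36187755 125.        ]
```

>>> arm_command(series=[{"fingers": 1, "tx": 0.2, "ty": -1.5, "tz": 0, "rx": 0, "ry": 0, "rz": 0}, {"fingers": 1, "tx": 0.3, "ty": -3.5, "tz": 0.5, "rx": 0, "ry": 0, "rz": 0}, {"fingers": 1, "tx": 0.4, "ty": -5.5, "tz": 1.5, "rx": 0, "ry": 0, "rz": 0}, {"fingers": 1, "tx": 0.5, "ty": -6.5, "tz": 3, "rx": 0, "ry": 0, "rz": 0}, {"fingers": 1, "tx": 0.5, "ty": -6.8, "tz": 4, "rx": 0, "ry": 0, "rz": 0}, {"fingers": 1, "tx": 0.5, "ty": -6.8, "tz": 4.5, "rx": 0, "ry": 0, "rz": 0}, {"fingers": 1, "tx": 0.5, "ty": -6.8, "tz": 4.5, "rx": 0, "ry": 0, "rz": 0}, {"fingers": 1, "tx": 0.5, "ty": -6.8, "tz": 4.5, "rx": 0, "ry": 0, "rz": 0}, {"fingers": 1, "tx": 0.5, "ty": -6.8, "tz": 4.5, "rx": 0, "ry": 0, "rz": 0}, {"fingers": 1, "tx": 0.5, "ty": -6.8, "tz": 4.5, "rx": 0, "ry": 0, "rz": 0}])

```text
time_s: 30.15
ee_pos: [493.8, 299.2, 252.8]
ee_rot: [-180.0, -0.1, -0.1]
wrist_force: [-0.8, 0.4, -0.3]
grip_width: 85.6
```

```bash
python3 - <<'E'
from h import *
for i in range(3): ctrl.grab_frame('wrist')
o=ctrl.get_obs();print(o['ee_pos'],o['ee_rot'])
snap('wrist','w16')
E
```

```text
[493.43210599 299.55141545 252.45389309] [-1.79970989e+02 -5.79963344e-02 -3.02386341e-02]
```

View pics/w16.png

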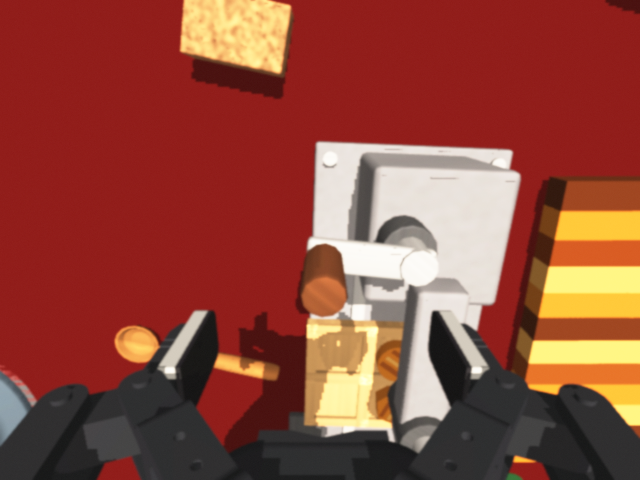

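```bash
python3 - <<'E'
from h import *
o=ctrl.get_obs();c=cam('wrist',o);print(o['ee_pos'])
print('handle',ray(c,(323.5,295),234),'boss',ray(c,(420,267),190),'boss200',ray(c,(420,267),200), ray(c,(317,142),14),ray(c,(512,150),14))
E
```

```text
[493.33451176 299.60672179 252.28624262]
handle [494.02193045 299.26218764 234.        ] boss [552.33296217 295.25607163 190.        ] boss200 [549.48665775 299.51252566 200.        ] [488.01409907 356.10680773  14.        ] [684.63108094 348.09294835  14.        ]
```

>>> arm_command(series=[{"fingers": 1, "tx": 0.05, "ty": 0, "tz": 1.5, "rx": 0, "ry": 0, "rz": 0}, {"fingers": 1, "tx": 0.05, "ty": 0, "tz": 3, "rx": 0, "ry": 0, "rz": 0}, {"fingers": 1, "tx": 0.05, "ty": 0, "tz": 4.5, "rx": 0, "ry": 0, "rz": 0}, {"fingers": 1, "tx": 0.05, "ty": 0, "tz": 5.6, "rx": 0, "ry": 0, "rz": 0}, {"fingers": 1, "tx": 0.05, "ty": 0, "tz": 6, "rx": 0, "ry": 0, "rz": 0}, {"fingers": 1, "tx": 0.05, "ty": 0, "tz": 6, "rx": 0, "ry": 0, "rz": 0}, {"fingers": 0.1, "tx": 0.05, "ty": 0, "tz": 6, "rx": 0, "ry": 0, "rz": 0}, {"fingers": 0.1, "tx": 0.05, "ty": 0, "tz": 6, "rx": 0, "ry": 0, "rz": 0}, {"fingers": 0.1, "tx": 0.05, "ty": 0, "tz": 6, "rx": 0, "ry": 0, "rz": 0}, {"fingers": 0.1, "tx": 0.05, "ty": 0, "tz": 6, "rx": 0, "ry": 0, "rz": 0}], newtons=60)

```text
time_s: 31.18
ee_pos: [494.0, 300.0, 192.6]
ee_rot: [-180.0, -0.1, 0.0]
wrist_force: [-0.9, -0.1, -0.3]
grip_width: 38.7
```

>>> arm_command(series=[{"fingers": 0.1, "tx": 0, "ty": 0, "tz": 0, "rx": 0, "ry": 0, "rz": 0}, {"fingers": 0.1, "tx": 0, "ty": 0, "tz": 0, "rx": 0, "ry": 0, "rz": 0}, {"fingers": 0.1, "tx": 0, "ty": 0, "tz": 0, "rx": 0, "ry": 0, "rz": 0}, {"fingers": 0.1, "tx": 0, "ty": 0, "tz": 0, "rx": 0, "ry": 0, "rz": 0}, {"fingers": 0.1, "tx": 0, "ty": 0, "tz": 0, "rx": 0, "ry": 0, "rz": 0}, {"fingers": 0.1, "tx": 0, "ty": 0, "tz": 0, "rx": 0, "ry": 0, "rz": 0}, {"fingers": 0.1, "tx": 0, "ty": 0, "tz": 0, "rx": 0, "ry": 0, "rz": 0}, {"fingers": 0.1, "tx": 0, "ty": 0, "tz": 0, "rx": 0, "ry": 0, "rz": 0}, {"fingers": 0.1, "tx": 0, "ty": 0, "tz": 0, "rx": 0, "ry": 0, "rz": 0}, {"fingers": 0.1, "tx": 0, "ty": 0, "tz": 0, "rx": 0, "ry": 0, "rz": 0}])

```text
time_s: 32.02
ee_pos: [493.8, 299.9, 192.4]
ee_rot: [-180.0, -0.0, 0.0]
wrist_force: [-1.7, -1.0, 5.9]
grip_width: 22.7
```

```bash
python3 - <<'E'
from h import *
o=ctrl.get_obs();print(o['ee_pos'],o['ee_rot'],o['wrist_force'],o['grip_width'])
E
```

```text
[493.84469411 299.93656067 192.43836984] [-1.79975844e+02 -4.26177262e-02  3.45746873e-03] [-1.70615685 -0.96010485  5.88689327] 22.670788053121402
```

```bash
cat > crank.py <<'E'
import numpy as np,sys
def rows(p0,p1,n=10,r=60.):
    P=lambda d:np.array([-np.cos(np.radians(d)),np.sin(np.radians(d))])*r
    a=P(p0); s='['
    out=[]
    for i in range(1,n+1):
        d=P(p0+(p1-p0)*i/n)-a; out.append((round(d[0]/10,2),round(-d[1]/10,2)))
    return out
if __name__=='__main__':
    st,en=float(sys.argv[1]),float(sys.argv[2]);k=int(sys.argv[3])
    ph=np.linspace(st,en,k+1)
    for i in range(k): print(round(ph[i]),round(ph[i+1]),rows(ph[i],ph[i+1]))
E
python3 crank.py 7.7 362 6
```

```text
8 67 [(np.float64(0.11), np.float64(-0.61)), (np.float64(0.29), np.float64(-1.2)), (np.float64(0.53), np.float64(-1.77)), (np.float64(0.82), np.float64(-2.31)), (np.float64(1.17), np.float64(-2.83)), (np.float64(1.57), np.float64(-3.3)), (np.float64(2.01), np.float64(-3.73)), (np.float64(2.5), np.float64(-4.11)), (np.float64(3.02), np.float64(-4.44)), (np.float64(3.58), np.float64(-4.71))]
67 126 [(np.float64(0.58), np.float64(-0.21)), (np.float64(1.18), np.float64(-0.37)), (np.float64(1.79), np.float64(-0.46)), (np.float64(2.41), np.float64(-0.49)), (np.float64(3.02), np.float64(-0.45)), (np.float64(3.63), np.float64(-0.35)), (np.float64(4.23), np.float64(-0.19)), (np.float64(4.81), np.float64(0.03)), (np.float64(5.36), np.float64(0.31)), (np.float64(5.88), np.float64(0.65))]
126 185 [(np.float64(0.48), np.float64(0.39)), (np.float64(0.92), np.float64(0.82)), (np.float64(1.31), np.float64(1.3)), (np.float64(1.66), np.float64(1.81)), (np.float64(1.94), np.float64(2.36)), (np.float64(2.17), np.float64(2.94)), (np.float64(2.34), np.float64(3.53)), (np.float64(2.45), np.float64(4.14)), 
[... 574 characters left out ...]
6), np.float64(0.55)), (np.float64(-2.38), np.float64(0.61)), (np.float64(-3.0), np.float64(0.6)), (np.float64(-3.61), np.float64(0.53)), (np.float64(-4.22), np.float64(0.4)), (np.float64(-4.8), np.float64(0.21)), (np.float64(-5.37), np.float64(-0.04)), (np.float64(-5.9), np.float64(-0.35))]
303 362 [(np.float64(-0.5), np.float64(-0.36)), (np.float64(-0.96), np.float64(-0.77)), (np.float64(-1.38), np.float64(-1.23)), (np.float64(-1.74), np.float64(-1.73)), (np.float64(-2.06), np.float64(-2.26)), (np.float64(-2.31), np.float64(-2.82)), (np.float64(-2.51), np.float64(-3.41)), (np.float64(-2.65), np.float64(-4.01)), (np.float64(-2.72), np.float64(-4.63)), (np.float64(-2.73), np.float64(-5.24))]
```

>>> arm_command(series=[{"fingers": 0.1, "tx": 0.11, "ty": -0.61, "tz": 0, "rx": 0, "ry": 0, "rz": 0}, {"fingers": 0.1, "tx": 0.29, "ty": -1.2, "tz": 0, "rx": 0, "ry": 0, "rz": 0}, {"fingers": 0.1, "tx": 0.53, "ty": -1.77, "tz": 0, "rx": 0, "ry": 0, "rz": 0}, {"fingers": 0.1, "tx": 0.82, "ty": -2.31, "tz": 0, "rx": 0, "ry": 0, "rz": 0}, {"fingers": 0.1, "tx": 1.17, "ty": -2.83, "tz": 0, "rx": 0, "ry": 0, "rz": 0}, {"fingers": 0.1, "tx": 1.57, "ty": -3.3, "tz": 0, "rx": 0, "ry": 0, "rz": 0}, {"fingers": 0.1, "tx": 2.01, "ty": -3.73, "tz": 0, "rx": 0, "ry": 0, "rz": 0}, {"fingers": 0.1, "tx": 2.5, "ty": -4.11, "tz": 0, "rx": 0, "ry": 0, "rz": 0}, {"fingers": 0.1, "tx": 3.02, "ty": -4.44, "tz": 0, "rx": 0, "ry": 0, "rz": 0}, {"fingers": 0.1, "tx": 3.58, "ty": -4.71, "tz": 0, "rx": 0, "ry": 0, "rz": 0}])

```text
time_s: 32.85
ee_pos: [528.4, 347.9, 192.4]
ee_rot: [-180.0, 0.1, 0.1]
wrist_force: [-4.1, -0.4, 6.7]
grip_width: 22.9
```

>>> arm_command(series=[{"fingers": 0.1, "tx": 0.58, "ty": -0.21, "tz": 0, "rx": 0, "ry": 0, "rz": 0}, {"fingers": 0.1, "tx": 1.18, "ty": -0.37, "tz": 0, "rx": 0, "ry": 0, "rz": 0}, {"fingers": 0.1, "tx": 1.79, "ty": -0.46, "tz": 0, "rx": 0, "ry": 0, "rz": 0}, {"fingers": 0.1, "tx": 2.41, "ty": -0.49, "tz": 0, "rx": 0, "ry": 0, "rz": 0}, {"fingers": 0.1, "tx": 3.02, "ty": -0.45, "tz": 0, "rx": 0, "ry": 0, "rz": 0}, {"fingers": 0.1, "tx": 3.63, "ty": -0.35, "tz": 0, "rx": 0, "ry": 0, "rz": 0}, {"fingers": 0.1, "tx": 4.23, "ty": -0.19, "tz": 0, "rx": 0, "ry": 0, "rz": 0}, {"fingers": 0.1, "tx": 4.81, "ty": 0.03, "tz": 0, "rx": 0, "ry": 0, "rz": 0}, {"fingers": 0.1, "tx": 5.36, "ty": 0.31, "tz": 0, "rx": 0, "ry": 0, "rz": 0}, {"fingers": 0.1, "tx": 5.88, "ty": 0.65, "tz": 0, "rx": 0, "ry": 0, "rz": 0}])

```text
time_s: 33.68
ee_pos: [584.6, 344.8, 192.5]
ee_rot: [-179.7, 0.3, 0.2]
wrist_force: [-8.0, 5.1, 7.0]
grip_width: 22.9
```

>>> arm_command(series=[{"fingers": 0.1, "tx": 0.48, "ty": 0.39, "tz": 0, "rx": 0, "ry": 0, "rz": 0}, {"fingers": 0.1, "tx": 0.92, "ty": 0.82, "tz": 0, "rx": 0, "ry": 0, "rz": 0}, {"fingers": 0.1, "tx": 1.31, "ty": 1.3, "tz": 0, "rx": 0, "ry": 0, "rz": 0}, {"fingers": 0.1, "tx": 1.66, "ty": 1.81, "tz": 0, "rx": 0, "ry": 0, "rz": 0}, {"fingers": 0.1, "tx": 1.94, "ty": 2.36, "tz": 0, "rx": 0, "ry": 0, "rz": 0}, {"fingers": 0.1, "tx": 2.17, "ty": 2.94, "tz": 0, "rx": 0, "ry": 0, "rz": 0}, {"fingers": 0.1, "tx": 2.34, "ty": 3.53, "tz": 0, "rx": 0, "ry": 0, "rz": 0}, {"fingers": 0.1, "tx": 2.45, "ty": 4.14, "tz": 0, "rx": 0, "ry": 0, "rz": 0}, {"fingers": 0.1, "tx": 2.49, "ty": 4.76, "tz": 0, "rx": 0, "ry": 0, "rz": 0}, {"fingers": 0.1, "tx": 2.47, "ty": 5.37, "tz": 0, "rx": 0, "ry": 0, "rz": 0}])

```text
time_s: 34.52
ee_pos: [613.3, 287.9, 192.6]
ee_rot: [-179.9, -0.1, 0.1]
wrist_force: [-1.4, 1.0, 6.5]
grip_width: 22.7
```

>>> arm_command(series=[{"fingers": 0.1, "tx": -0.08, "ty": 0.61, "tz": 0, "rx": 0, "ry": 0, "rz": 0}, {"fingers": 0.1, "tx": -0.23, "ty": 1.21, "tz": 0, "rx": 0, "ry": 0, "rz": 0}, {"fingers": 0.1, "tx": -0.44, "ty": 1.8, "tz": 0, "rx": 0, "ry": 0, "rz": 0}, {"fingers": 0.1, "tx": -0.7, "ty": 2.35, "tz": 0, "rx": 0, "ry": 0, "rz": 0}, {"fingers": 0.1, "tx": -1.03, "ty": 2.88, "tz": 0, "rx": 0, "ry": 0, "rz": 0}, {"fingers": 0.1, "tx": -1.4, "ty": 3.37, "tz": 0, "rx": 0, "ry": 0, "rz": 0}, {"fingers": 0.1, "tx": -1.82, "ty": 3.82, "tz": 0, "rx": 0, "ry": 0, "rz": 0}, {"fingers": 0.1, "tx": -2.29, "ty": 4.23, "tz": 0, "rx": 0, "ry": 0, "rz": 0}, {"fingers": 0.1, "tx": -2.8, "ty": 4.58, "tz": 0, "rx": 0, "ry": 0, "rz": 0}, {"fingers": 0.1, "tx": -3.34, "ty": 4.88, "tz": 0, "rx": 0, "ry": 0, "rz": 0}])

```text
time_s: 35.35
ee_pos: [576.8, 237.9, 192.4]
ee_rot: [180.0, 0.3, 0.0]
wrist_force: [-7.1, 1.6, 10.0]
grip_width: 22.9
```

>>> arm_command(series=[{"fingers": 0.1, "tx": -0.57, "ty": 0.24, "tz": 0, "rx": 0, "ry": 0, "rz": 0}, {"fingers": 0.1, "tx": -1.16, "ty": 0.43, "tz": 0, "rx": 0, "ry": 0, "rz": 0}, {"fingers": 0.1, "tx": -1.76, "ty": 0.55, "tz": 0, "rx": 0, "ry": 0, "rz": 0}, {"fingers": 0.1, "tx": -2.38, "ty": 0.61, "tz": 0, "rx": 0, "ry": 0, "rz": 0}, {"fingers": 0.1, "tx": -3.0, "ty": 0.6, "tz": 0, "rx": 0, "ry": 0, "rz": 0}, {"fingers": 0.1, "tx": -3.61, "ty": 0.53, "tz": 0, "rx": 0, "ry": 0, "rz": 0}, {"fingers": 0.1, "tx": -4.22, "ty": 0.4, "tz": 0, "rx": 0, "ry": 0, "rz": 0}, {"fingers": 0.1, "tx": -4.8, "ty": 0.21, "tz": 0, "rx": 0, "ry": 0, "rz": 0}, {"fingers": 0.1, "tx": -5.37, "ty": -0.04, "tz": 0, "rx": 0, "ry": 0, "rz": 0}, {"fingers": 0.1, "tx": -5.9, "ty": -0.35, "tz": 0, "rx": 0, "ry": 0, "rz": 0}])

```text
time_s: 36.18
ee_pos: [520.9, 242.8, 192.5]
ee_rot: [-179.8, -0.2, 0.0]
wrist_force: [2.9, 5.4, 2.8]
grip_width: 23.0
```

>>> arm_command(series=[{"fingers": 0.1, "tx": -0.5, "ty": -0.36, "tz": 0, "rx": 0, "ry": 0, "rz": 0}, {"fingers": 0.1, "tx": -0.96, "ty": -0.77, "tz": 0, "rx": 0, "ry": 0, "rz": 0}, {"fingers": 0.1, "tx": -1.38, "ty": -1.23, "tz": 0, "rx": 0, "ry": 0, "rz": 0}, {"fingers": 0.1, "tx": -1.74, "ty": -1.73, "tz": 0, "rx": 0, "ry": 0, "rz": 0}, {"fingers": 0.1, "tx": -2.06, "ty": -2.26, "tz": 0, "rx": 0, "ry": 0, "rz": 0}, {"fingers": 0.1, "tx": -2.31, "ty": -2.82, "tz": 0, "rx": 0, "ry": 0, "rz": 0}, {"fingers": 0.1, "tx": -2.51, "ty": -3.41, "tz": 0, "rx": 0, "ry": 0, "rz": 0}, {"fingers": 0.1, "tx": -2.65, "ty": -4.01, "tz": 0, "rx": 0, "ry": 0, "rz": 0}, {"fingers": 0.1, "tx": -2.72, "ty": -4.63, "tz": 0, "rx": 0, "ry": 0, "rz": 0}, {"fingers": 0.1, "tx": -2.73, "ty": -5.24, "tz": 0, "rx": 0, "ry": 0, "rz": 0}])

```text
time_s: 37.02
ee_pos: [493.4, 292.7, 192.4]
ee_rot: [179.9, -0.0, -0.1]
wrist_force: [2.2, -1.3, 8.7]
grip_width: 22.8
```

>>> arm_command(series=[{"fingers": 1, "tx": 0, "ty": 0, "tz": 0, "rx": 0, "ry": 0, "rz": 0}, {"fingers": 1, "tx": 0, "ty": 0, "tz": 0, "rx": 0, "ry": 0, "rz": 0}, {"fingers": 1, "tx": 0, "ty": 0, "tz": 0, "rx": 0, "ry": 0, "rz": 0}, {"fingers": 1, "tx": 0, "ty": 0, "tz": 0, "rx": 0, "ry": 0, "rz": 0}, {"fingers": 1, "tx": 0, "ty": 0, "tz": -1, "rx": 0, "ry": 0, "rz": 0}, {"fingers": 1, "tx": 0, "ty": 0, "tz": -3, "rx": 0, "ry": 0, "rz": 0}, {"fingers": 1, "tx": 0, "ty": 0, "tz": -6, "rx": 0, "ry": 0, "rz": 0}, {"fingers": 1, "tx": 0, "ty": 1, "tz": -7.5, "rx": 0, "ry": 0, "rz": 0}, {"fingers": 1, "tx": -0.3, "ty": 4, "tz": -7.5, "rx": 0, "ry": 0, "rz": 0}, {"fingers": 1, "tx": -0.6, "ty": 7.5, "tz": -7.5, "rx": 0, "ry": 0, "rz": 0}])

```text
time_s: 37.85
ee_pos: [487.2, 220.3, 268.7]
ee_rot: [-179.9, -0.1, 0.3]
wrist_force: [0.4, -0.6, -0.4]
grip_width: 85.4
```

>>> arm_command(series=[{"fingers": 1, "tx": -0.3, "ty": 3.5, "tz": 0, "rx": 0, "ry": 0, "rz": 0}, {"fingers": 1, "tx": -0.6, "ty": 7, "tz": 0, "rx": 0, "ry": 0, "rz": 0}, {"fingers": 1, "tx": -0.9, "ty": 10.5, "tz": 0, "rx": 0, "ry": 0, "rz": 0}, {"fingers": 1, "tx": -1.2, "ty": 14, "tz": 0, "rx": 0, "ry": 0, "rz": 0}, {"fingers": 1, "tx": -1.5, "ty": 17, "tz": 0, "rx": 0, "ry": 0, "rz": 0}, {"fingers": 1, "tx": -1.8, "ty": 19.5, "tz": 1.5, "rx": 0, "ry": 0, "rz": 0}, {"fingers": 1, "tx": -1.9, "ty": 21, "tz": 4, "rx": 0, "ry": 0, "rz": 0}, {"fingers": 1, "tx": -1.9, "ty": 21.3, "tz": 7, "rx": 0, "ry": 0, "rz": 0}, {"fingers": 1, "tx": -1.9, "ty": 21.3, "tz": 9, "rx": 0, "ry": 0, "rz": 0}, {"fingers": 1, "tx": -1.9, "ty": 21.3, "tz": 9, "rx": 0, "ry": 0, "rz": 0}])

```text
time_s: 38.68
ee_pos: [465.1, 4.8, 173.7]
ee_rot: [180.0, 0.5, -0.1]
wrist_force: [0.5, 0.4, 1.4]
grip_width: 85.4
```

```bash
python3 - <<'E'
from h import *
for i in range(4): ctrl.grab_frame('wrist')
o=ctrl.get_obs();print(o['ee_pos'],o['ee_rot'])
snap('wrist','w17');snap('side','s17')
E
```

```text
[469.48423047   6.17259879 178.52531562] [-1.79980167e+02 -1.70193778e-01  3.46978517e-02]
```

View pics/w17.png

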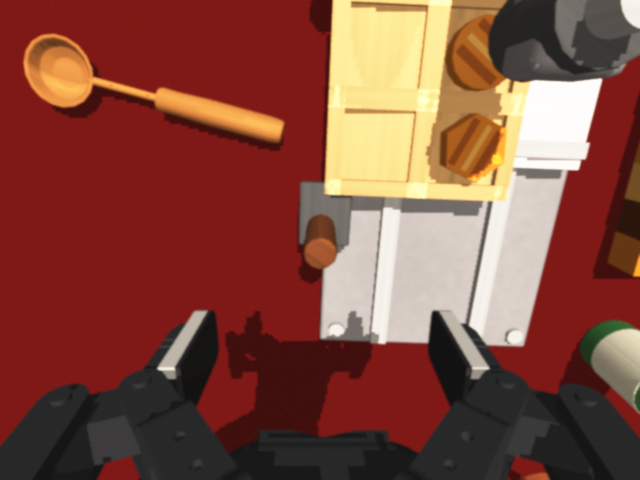

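View pics/s17.png

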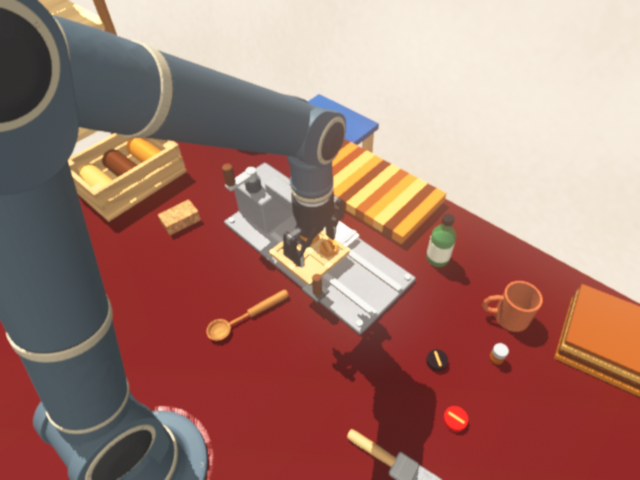

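>>> arm_command(series=[{"fingers": 1, "tx": -0.1, "ty": 0.1, "tz": 2, "rx": 0, "ry": 0, "rz": 0}, {"fingers": 1, "tx": -0.1, "ty": 0.1, "tz": 4, "rx": 0, "ry": 0, "rz": 0}, {"fingers": 1, "tx": -0.1, "ty": 0.1, "tz": 6, "rx": 0, "ry": 0, "rz": 0}, {"fingers": 1, "tx": -0.1, "ty": 0.1, "tz": 8, "rx": 0, "ry": 0, "rz": 0}, {"fingers": 1, "tx": -0.1, "ty": 0.1, "tz": 9.8, "rx": 0, "ry": 0, "rz": 0}, {"fingers": 1, "tx": -0.1, "ty": 0.1, "tz": 10.8, "rx": 0, "ry": 0, "rz": 0}, {"fingers": 1, "tx": -0.1, "ty": 0.1, "tz": 10.8, "rx": 0, "ry": 0, "rz": 0}, {"fingers": 1, "tx": -0.1, "ty": 0.1, "tz": 10.8, "rx": 0, "ry": 0, "rz": 0}, {"fingers": 1, "tx": -0.1, "ty": 0.1, "tz": 10.8, "rx": 0, "ry": 0, "rz": 0}, {"fingers": 1, "tx": -0.1, "ty": 0.1, "tz": 10.8, "rx": 0, "ry": 0, "rz": 0}])

```text
time_s: 39.82
ee_pos: [468.4, 4.9, 70.1]
ee_rot: [-180.0, -0.2, 0.0]
wrist_force: [0.4, -1.1, 0.2]
grip_width: 85.2
```

>>> arm_command(series=[{"fingers": 0.1, "tx": 0, "ty": 0, "tz": 0.2, "rx": 0, "ry": 0, "rz": 0}, {"fingers": 0.1, "tx": 0, "ty": 0, "tz": 0.2, "rx": 0, "ry": 0, "rz": 0}, {"fingers": 0.1, "tx": 0, "ty": 0, "tz": 0.2, "rx": 0, "ry": 0, "rz": 0}, {"fingers": 0.1, "tx": 0, "ty": 0, "tz": 0.2, "rx": 0, "ry": 0, "rz": 0}, {"fingers": 0.1, "tx": 0, "ty": 0, "tz": 0.2, "rx": 0, "ry": 0, "rz": 0}, {"fingers": 0.1, "tx": 0, "ty": 0, "tz": 0.2, "rx": 0, "ry": 0, "rz": 0}, {"fingers": 0.1, "tx": 0, "ty": 0, "tz": 0.2, "rx": 0, "ry": 0, "rz": 0}, {"fingers": 0.1, "tx": 0, "ty": 0, "tz": 0.2, "rx": 0, "ry": 0, "rz": 0}, {"fingers": 0.1, "tx": 0, "ty": 0, "tz": 0.2, "rx": 0, "ry": 0, "rz": 0}, {"fingers": 0.1, "tx": 0, "ty": -0.5, "tz": 0.2, "rx": 0, "ry": 0, "rz": 0}], newtons=40)

```text
time_s: 40.65
ee_pos: [467.6, 8.3, 67.0]
ee_rot: [179.9, -0.0, -0.1]
wrist_force: [1.4, -3.3, 2.2]
grip_width: 20.9
```

>>> arm_command(series=[{"fingers": 0.1, "tx": 0, "ty": -1, "tz": 0, "rx": 0, "ry": 0, "rz": 0}, {"fingers": 0.1, "tx": 0.1, "ty": -2, "tz": 0, "rx": 0, "ry": 0, "rz": 0}, {"fingers": 0.1, "tx": 0.1, "ty": -3, "tz": 0, "rx": 0, "ry": 0, "rz": 0}, {"fingers": 0.1, "tx": 0.15, "ty": -4, "tz": 0, "rx": 0, "ry": 0, "rz": 0}, {"fingers": 0.1, "tx": 0.2, "ty": -5, "tz": 0, "rx": 0, "ry": 0, "rz": 0}, {"fingers": 0.1, "tx": 0.2, "ty": -5.6, "tz": 0, "rx": 0, "ry": 0, "rz": 0}, {"fingers": 0.1, "tx": 0.2, "ty": -5.6, "tz": 0, "rx": 0, "ry": 0, "rz": 0}, {"fingers": 0.1, "tx": 0.2, "ty": -5.6, "tz": 0, "rx": 0, "ry": 0, "rz": 0}, {"fingers": 0.1, "tx": 0.2, "ty": -5.6, "tz": 0, "rx": 0, "ry": 0, "rz": 0}, {"fingers": 0.1, "tx": 0.2, "ty": -5.6, "tz": 0, "rx": 0, "ry": 0, "rz": 0}])

```text
time_s: 41.48
ee_pos: [469.7, 66.2, 67.0]
ee_rot: [-180.0, -0.1, 0.0]
wrist_force: [1.5, 2.7, 3.8]
grip_width: 20.5
```

```bash
python3 - <<'E'
from h import *
for i in range(2): ctrl.grab_frame('wrist')
o=ctrl.get_obs();print(o['ee_pos'],o['ee_rot'],o['wrist_force'])
snap('scene','c18');snap('side','s18')
a=cv2.imread('pics/s18.png'); cv2.imwrite('pics/s18b.png',cv2.resize(a[140:340,210:430],None,fx=3,fy=3,interpolation=2))
a=cv2.imread('pics/c18.png'); cv2.imwrite('pics/c18b.png',cv2.resize(a[240:400,240:440],None,fx=3.5,fy=3.5,interpolation=2))
E
```

```text
[469.66822055  65.8305008   67.00252383] [-1.79972802e+02 -5.46604224e-02 -1.26943485e-02] [3.48085616 2.02393243 3.51624352]
```

View pics/c18b.png

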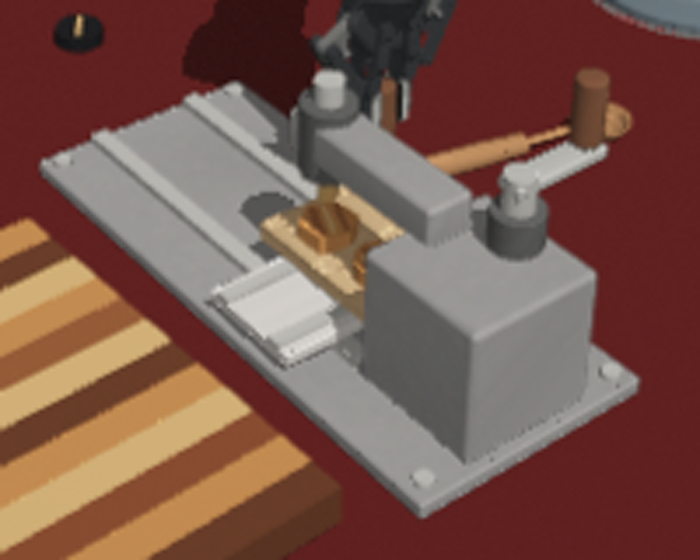

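View pics/s18b.png

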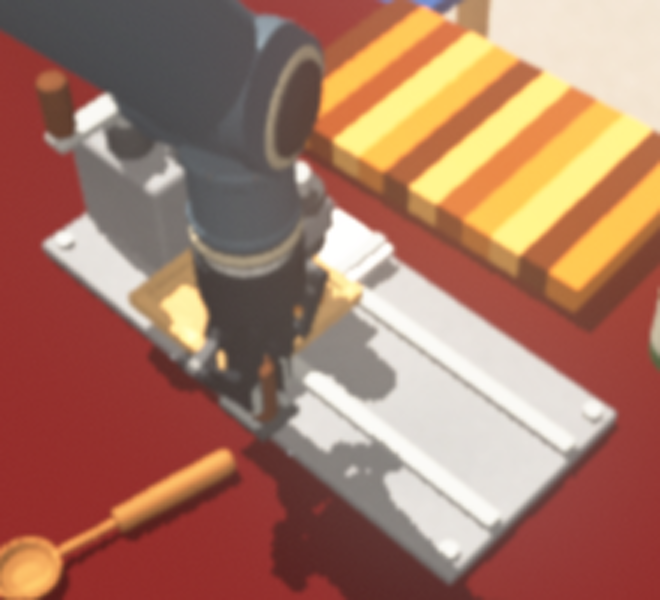

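```bash
python3 - <<'E'
from h import *
c=cam('scene')
f=lambda X:(proj(c,X)-[240,240])*3.5
print(f((576,126.5,81)),f((576,126.5,61)),f((584,126.5,61)),f((576,134.5,61)))
E
```

```text
[327.21662404 195.71929877] [326.891531   217.80731756] [318.56012966 222.02653654] [334.02254817 222.93796509]
```

>>> arm_command(series=[{"fingers": 0.7, "tx": 0, "ty": 0, "tz": 0, "rx": 0, "ry": 0, "rz": 0}, {"fingers": 0.7, "tx": 0, "ty": 0, "tz": 0, "rx": 0, "ry": 0, "rz": 0}, {"fingers": 0.7, "tx": 0, "ty": 0, "tz": 0, "rx": 0, "ry": 0, "rz": 0}, {"fingers": 0.7, "tx": 0, "ty": 0, "tz": -2.5, "rx": 0, "ry": 0, "rz": 0}, {"fingers": 0.7, "tx": 0, "ty": 0, "tz": -5.5, "rx": 0, "ry": 0, "rz": 0}, {"fingers": 1, "tx": 0, "ty": 0, "tz": -9, "rx": 0, "ry": 0, "rz": 0}, {"fingers": 1, "tx": 0, "ty": 0, "tz": -12.5, "rx": 0, "ry": 0, "rz": 0}, {"fingers": 1, "tx": 0, "ty": 0, "tz": -16, "rx": 0, "ry": 0, "rz": 0}, {"fingers": 1, "tx": 0.2, "ty": -1, "tz": -18.5, "rx": 0, "ry": 0, "rz": 0}, {"fingers": 1, "tx": 0.4, "ty": -4, "tz": -19.5, "rx": 0, "ry": 0, "rz": 0}])

```text
time_s: 42.52
ee_pos: [474.8, 101.7, 265.4]
ee_rot: [179.9, -0.3, -0.5]
wrist_force: [0.5, 0.7, -0.0]
grip_width: 85.4
```

>>> arm_command(series=[{"fingers": 1, "tx": 0.3, "ty": -3, "tz": 0, "rx": 0, "ry": 0, "rz": 0}, {"fingers": 1, "tx": 0.6, "ty": -6, "tz": 0, "rx": 0, "ry": 0, "rz": 0}, {"fingers": 1, "tx": 0.9, "ty": -9, "tz": 0, "rx": 0, "ry": 0, "rz": 0}, {"fingers": 1, "tx": 1.2, "ty": -12, "tz": 0, "rx": 0, "ry": 0, "rz": 0}, {"fingers": 1, "tx": 1.5, "ty": -15, "tz": 0, "rx": 0, "ry": 0, "rz": 0}, {"fingers": 1, "tx": 1.8, "ty": -17, "tz": 0, "rx": 0, "ry": 0, "rz": 0}, {"fingers": 1, "tx": 2, "ty": -18.6, "tz": 0, "rx": 0, "ry": 0, "rz": 0}, {"fingers": 1, "tx": 2, "ty": -18.6, "tz": 0.5, "rx": 0, "ry": 0, "rz": 0}, {"fingers": 1, "tx": 2, "ty": -18.6, "tz": 1.5, "rx": 0, "ry": 0, "rz": 0}, {"fingers": 1, "tx": 2, "ty": -18.6, "tz": 1.5, "rx": 0, "ry": 0, "rz": 0}])

```text
time_s: 43.35
ee_pos: [492.0, 289.1, 243.8]
ee_rot: [179.8, 0.3, -0.1]
wrist_force: [-0.8, -0.9, -0.6]
grip_width: 85.3
```

```bash
python3 - <<'E'
from h import *
for i in range(5): ctrl.grab_frame('wrist')
o=ctrl.get_obs();print(o['ee_pos'],o['ee_rot'])
snap('wrist','w19')
E
```

```text
[493.55218754 290.74346681 247.09769523] [ 1.79990668e+02 -2.87807975e-02 -8.68069250e-02]
```

View pics/w19.png

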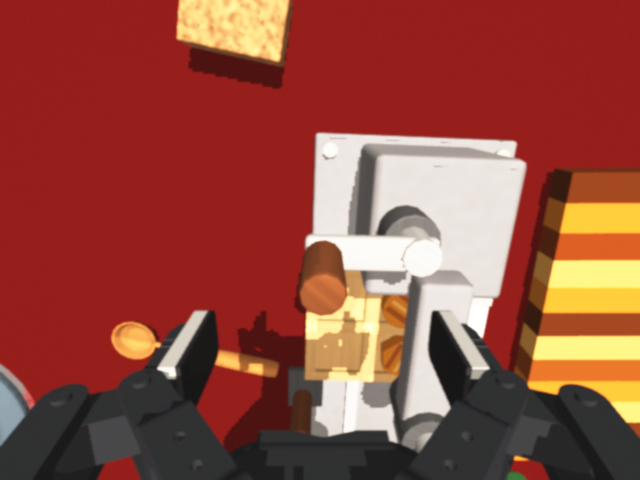

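```bash
python3 - <<'E'
from h import *
o=ctrl.get_obs();c=cam('wrist',o);print(o['ee_pos'])
print('handle',ray(c,(323,288),234))
E
```

```text
[493.54570701 291.03520732 247.21502505]
handle [493.99252925 296.95766712 234.        ]
```

>>> arm_command(series=[{"fingers": 1, "tx": 0, "ty": -0.2, "tz": 1.5, "rx": 0, "ry": 0, "rz": 0}, {"fingers": 1, "tx": 0, "ty": -0.2, "tz": 3, "rx": 0, "ry": 0, "rz": 0}, {"fingers": 1, "tx": 0, "ty": -0.2, "tz": 4.5, "rx": 0, "ry": 0, "rz": 0}, {"fingers": 1, "tx": 0, "ty": -0.2, "tz": 5.4, "rx": 0, "ry": 0, "rz": 0}, {"fingers": 1, "tx": 0, "ty": -0.2, "tz": 5.4, "rx": 0, "ry": 0, "rz": 0}, {"fingers": 1, "tx": 0, "ty": -0.2, "tz": 5.4, "rx": 0, "ry": 0, "rz": 0}, {"fingers": 0.1, "tx": 0, "ty": -0.2, "tz": 5.4, "rx": 0, "ry": 0, "rz": 0}, {"fingers": 0.1, "tx": 0, "ty": -0.2, "tz": 5.4, "rx": 0, "ry": 0, "rz": 0}, {"fingers": 0.1, "tx": 0, "ty": -0.2, "tz": 5.4, "rx": 0, "ry": 0, "rz": 0}, {"fingers": 0.1, "tx": 0, "ty": -0.2, "tz": 5.4, "rx": 0, "ry": 0, "rz": 0}], newtons=60)

```text
time_s: 44.48
ee_pos: [493.6, 293.9, 193.5]
ee_rot: [-180.0, -0.1, -0.0]
wrist_force: [-0.0, -0.2, -1.0]
grip_width: 39.1
```

>>> arm_command(series=[{"fingers": 0.1, "tx": 0, "ty": 0, "tz": 0, "rx": 0, "ry": 0, "rz": 0}, {"fingers": 0.1, "tx": 0, "ty": 0, "tz": 0, "rx": 0, "ry": 0, "rz": 0}, {"fingers": 0.1, "tx": 0, "ty": 0, "tz": 0, "rx": 0, "ry": 0, "rz": 0}, {"fingers": 0.1, "tx": 0, "ty": 0, "tz": 0, "rx": 0, "ry": 0, "rz": 0}, {"fingers": 0.1, "tx": 0, "ty": 0, "tz": 0, "rx": 0, "ry": 0, "rz": 0}, {"fingers": 0.1, "tx": 0, "ty": 0, "tz": 0, "rx": 0, "ry": 0, "rz": 0}, {"fingers": 0.1, "tx": 0, "ty": 0, "tz": 0, "rx": 0, "ry": 0, "rz": 0}, {"fingers": 0.1, "tx": 0, "ty": 0, "tz": 0, "rx": 0, "ry": 0, "rz": 0}, {"fingers": 0.1, "tx": 0, "ty": 0, "tz": 0, "rx": 0, "ry": 0, "rz": 0}, {"fingers": 0.1, "tx": 0, "ty": 0, "tz": 0, "rx": 0, "ry": 0, "rz": 0}])

```text
time_s: 45.32
ee_pos: [493.5, 293.9, 193.4]
ee_rot: [-180.0, -0.0, 0.0]
wrist_force: [0.1, 0.2, 6.3]
grip_width: 22.8
```

```bash
sed -i 's/round(d\[0\]\/10,2),round(-d\[1\]\/10,2)/float(round(d[0]\/10,2)),float(round(-d[1]\/10,2))/' crank.py; python3 crank.py 1 361 6
```

```text
1 61 [(0.04, -0.63), (0.15, -1.24), (0.33, -1.85), (0.56, -2.43), (0.86, -2.99), (1.21, -3.51), (1.61, -3.99), (2.06, -4.42), (2.56, -4.81), (3.09, -5.14)]
61 121 [(0.56, -0.28), (1.15, -0.49), (1.76, -0.64), (2.39, -0.73), (3.01, -0.75), (3.64, -0.71), (4.26, -0.6), (4.86, -0.43), (5.44, -0.19), (6.0, 0.1)]
121 181 [(0.52, 0.35), (1.0, 0.75), (1.44, 1.21), (1.82, 1.7), (2.16, 2.23), (2.43, 2.8), (2.65, 3.39), (2.8, 4.0), (2.89, 4.62), (2.91, 5.25)]
181 241 [(-0.04, 0.63), (-0.15, 1.24), (-0.33, 1.85), (-0.56, 2.43), (-0.86, 2.99), (-1.21, 3.51), (-1.61, 3.99), (-2.06, 4.42), (-2.56, 4.81), (-3.09, 5.14)]
241 301 [(-0.56, 0.28), (-1.15, 0.49), (-1.76, 0.64), (-2.39, 0.73), (-3.01, 0.75), (-3.64, 0.71), (-4.26, 0.6), (-4.86, 0.43), (-5.44, 0.19), (-6.0, -0.1)]
301 361 [(-0.52, -0.35), (-1.0, -0.75), (-1.44, -1.21), (-1.82, -1.7), (-2.16, -2.23), (-2.43, -2.8), (-2.65, -3.39), (-2.8, -4.0), (-2.89, -4.62), (-2.91, -5.25)]
```

```bash
python3 crank.py 3 363 6
```

```text
3 63 [(0.07, -0.62), (0.2, -1.24), (0.39, -1.84), (0.65, -2.41), (0.96, -2.95), (1.33, -3.46), (1.75, -3.93), (2.22, -4.35), (2.72, -4.72), (3.27, -5.03)]
63 123 [(0.57, -0.26), (1.17, -0.45), (1.79, -0.58), (2.41, -0.65), (3.04, -0.65), (3.66, -0.58), (4.28, -0.45), (4.87, -0.26), (5.45, -0.0), (5.99, 0.31)]
123 183 [(0.51, 0.37), (0.97, 0.79), (1.4, 1.26), (1.76, 1.76), (2.08, 2.31), (2.33, 2.88), (2.53, 3.48), (2.66, 4.09), (2.72, 4.72), (2.72, 5.35)]
183 243 [(-0.07, 0.62), (-0.2, 1.24), (-0.39, 1.84), (-0.65, 2.41), (-0.96, 2.95), (-1.33, 3.46), (-1.75, 3.93), (-2.22, 4.35), (-2.72, 4.72), (-3.27, 5.03)]
243 303 [(-0.57, 0.26), (-1.17, 0.45), (-1.79, 0.58), (-2.41, 0.65), (-3.04, 0.65), (-3.66, 0.58), (-4.28, 0.45), (-4.87, 0.26), (-5.45, 0.0), (-5.99, -0.31)]
303 363 [(-0.51, -0.37), (-0.97, -0.79), (-1.4, -1.26), (-1.76, -1.76), (-2.08, -2.31), (-2.33, -2.88), (-2.53, -3.48), (-2.66, -4.09), (-2.72, -4.72), (-2.72, -5.35)]
```

>>> arm_command(series=[{"fingers": 0.1, "tx": 0.07, "ty": -0.62, "tz": 0, "rx": 0, "ry": 0, "rz": 0}, {"fingers": 0.1, "tx": 0.2, "ty": -1.24, "tz": 0, "rx": 0, "ry": 0, "rz": 0}, {"fingers": 0.1, "tx": 0.39, "ty": -1.84, "tz": 0, "rx": 0, "ry": 0, "rz": 0}, {"fingers": 0.1, "tx": 0.65, "ty": -2.41, "tz": 0, "rx": 0, "ry": 0, "rz": 0}, {"fingers": 0.1, "tx": 0.96, "ty": -2.95, "tz": 0, "rx": 0, "ry": 0, "rz": 0}, {"fingers": 0.1, "tx": 1.33, "ty": -3.46, "tz": 0, "rx": 0, "ry": 0, "rz": 0}, {"fingers": 0.1, "tx": 1.75, "ty": -3.93, "tz": 0, "rx": 0, "ry": 0, "rz": 0}, {"fingers": 0.1, "tx": 2.22, "ty": -4.35, "tz": 0, "rx": 0, "ry": 0, "rz": 0}, {"fingers": 0.1, "tx": 2.72, "ty": -4.72, "tz": 0, "rx": 0, "ry": 0, "rz": 0}, {"fingers": 0.1, "tx": 3.27, "ty": -5.03, "tz": 0, "rx": 0, "ry": 0, "rz": 0}])

```text
time_s: 46.15
ee_pos: [524.9, 345.1, 193.4]
ee_rot: [-180.0, 0.1, 0.1]
wrist_force: [-3.3, -0.3, 6.8]
grip_width: 22.4
```

>>> arm_command(series=[{"fingers": 0.1, "tx": 0.57, "ty": -0.26, "tz": 0, "rx": 0, "ry": 0, "rz": 0}, {"fingers": 0.1, "tx": 1.17, "ty": -0.45, "tz": 0, "rx": 0, "ry": 0, "rz": 0}, {"fingers": 0.1, "tx": 1.79, "ty": -0.58, "tz": 0, "rx": 0, "ry": 0, "rz": 0}, {"fingers": 0.1, "tx": 2.41, "ty": -0.65, "tz": 0, "rx": 0, "ry": 0, "rz": 0}, {"fingers": 0.1, "tx": 3.04, "ty": -0.65, "tz": 0, "rx": 0, "ry": 0, "rz": 0}, {"fingers": 0.1, "tx": 3.66, "ty": -0.58, "tz": 0, "rx": 0, "ry": 0, "rz": 0}, {"fingers": 0.1, "tx": 4.28, "ty": -0.45, "tz": 0, "rx": 0, "ry": 0, "rz": 0}, {"fingers": 0.1, "tx": 4.87, "ty": -0.26, "tz": 0, "rx": 0, "ry": 0, "rz": 0}, {"fingers": 0.1, "tx": 5.45, "ty": 0, "tz": 0, "rx": 0, "ry": 0, "rz": 0}, {"fingers": 0.1, "tx": 5.99, "ty": 0.31, "tz": 0, "rx": 0, "ry": 0, "rz": 0}])

```text
time_s: 46.98
ee_pos: [582.1, 345.2, 193.4]
ee_rot: [-179.7, 0.3, 0.2]
wrist_force: [-9.0, 3.9, 6.8]
grip_width: 22.5
```

>>> arm_command(series=[{"fingers": 0.1, "tx": 0.51, "ty": 0.37, "tz": 0, "rx": 0, "ry": 0, "rz": 0}, {"fingers": 0.1, "tx": 0.97, "ty": 0.79, "tz": 0, "rx": 0, "ry": 0, "rz": 0}, {"fingers": 0.1, "tx": 1.4, "ty": 1.26, "tz": 0, "rx": 0, "ry": 0, "rz": 0}, {"fingers": 0.1, "tx": 1.76, "ty": 1.76, "tz": 0, "rx": 0, "ry": 0, "rz": 0}, {"fingers": 0.1, "tx": 2.08, "ty": 2.31, "tz": 0, "rx": 0, "ry": 0, "rz": 0}, {"fingers": 0.1, "tx": 2.33, "ty": 2.88, "tz": 0, "rx": 0, "ry": 0, "rz": 0}, {"fingers": 0.1, "tx": 2.53, "ty": 3.48, "tz": 0, "rx": 0, "ry": 0, "rz": 0}, {"fingers": 0.1, "tx": 2.66, "ty": 4.09, "tz": 0, "rx": 0, "ry": 0, "rz": 0}, {"fingers": 0.1, "tx": 2.72, "ty": 4.72, "tz": 0, "rx": 0, "ry": 0, "rz": 0}, {"fingers": 0.1, "tx": 2.72, "ty": 5.35, "tz": 0, "rx": 0, "ry": 0, "rz": 0}])

```text
time_s: 47.82
ee_pos: [613.4, 289.6, 193.6]
ee_rot: [-179.8, -0.1, 0.1]
wrist_force: [-0.4, 1.4, 4.6]
grip_width: 22.9
```

>>> arm_command(series=[{"fingers": 0.1, "tx": -0.07, "ty": 0.62, "tz": 0, "rx": 0, "ry": 0, "rz": 0}, {"fingers": 0.1, "tx": -0.2, "ty": 1.24, "tz": 0, "rx": 0, "ry": 0, "rz": 0}, {"fingers": 0.1, "tx": -0.39, "ty": 1.84, "tz": 0, "rx": 0, "ry": 0, "rz": 0}, {"fingers": 0.1, "tx": -0.65, "ty": 2.41, "tz": 0, "rx": 0, "ry": 0, "rz": 0}, {"fingers": 0.1, "tx": -0.96, "ty": 2.95, "tz": 0, "rx": 0, "ry": 0, "rz": 0}, {"fingers": 0.1, "tx": -1.33, "ty": 3.46, "tz": 0, "rx": 0, "ry": 0, "rz": 0}, {"fingers": 0.1, "tx": -1.75, "ty": 3.93, "tz": 0, "rx": 0, "ry": 0, "rz": 0}, {"fingers": 0.1, "tx": -2.22, "ty": 4.35, "tz": 0, "rx": 0, "ry": 0, "rz": 0}, {"fingers": 0.1, "tx": -2.72, "ty": 4.72, "tz": 0, "rx": 0, "ry": 0, "rz": 0}, {"fingers": 0.1, "tx": -3.27, "ty": 5.03, "tz": 0, "rx": 0, "ry": 0, "rz": 0}])

```text
time_s: 48.65
ee_pos: [577.5, 237.2, 193.3]
ee_rot: [180.0, 0.3, 0.0]
wrist_force: [-6.9, 1.4, 10.2]
grip_width: 22.7
```

>>> arm_command(series=[{"fingers": 0.1, "tx": -0.57, "ty": 0.26, "tz": 0, "rx": 0, "ry": 0, "rz": 0}, {"fingers": 0.1, "tx": -1.17, "ty": 0.45, "tz": 0, "rx": 0, "ry": 0, "rz": 0}, {"fingers": 0.1, "tx": -1.79, "ty": 0.58, "tz": 0, "rx": 0, "ry": 0, "rz": 0}, {"fingers": 0.1, "tx": -2.41, "ty": 0.65, "tz": 0, "rx": 0, "ry": 0, "rz": 0}, {"fingers": 0.1, "tx": -3.04, "ty": 0.65, "tz": 0, "rx": 0, "ry": 0, "rz": 0}, {"fingers": 0.1, "tx": -3.66, "ty": 0.58, "tz": 0, "rx": 0, "ry": 0, "rz": 0}, {"fingers": 0.1, "tx": -4.28, "ty": 0.45, "tz": 0, "rx": 0, "ry": 0, "rz": 0}, {"fingers": 0.1, "tx": -4.87, "ty": 0.26, "tz": 0, "rx": 0, "ry": 0, "rz": 0}, {"fingers": 0.1, "tx": -5.45, "ty": 0, "tz": 0, "rx": 0, "ry": 0, "rz": 0}, {"fingers": 0.1, "tx": -5.99, "ty": -0.31, "tz": 0, "rx": 0, "ry": 0, "rz": 0}])

```text
time_s: 49.48
ee_pos: [520.7, 242.0, 193.4]
ee_rot: [-179.8, -0.1, 0.0]
wrist_force: [3.0, 5.7, 2.1]
grip_width: 22.8
```

>>> arm_command(series=[{"fingers": 0.1, "tx": -0.51, "ty": -0.37, "tz": 0, "rx": 0, "ry": 0, "rz": 0}, {"fingers": 0.1, "tx": -0.97, "ty": -0.79, "tz": 0, "rx": 0, "ry": 0, "rz": 0}, {"fingers": 0.1, "tx": -1.4, "ty": -1.26, "tz": 0, "rx": 0, "ry": 0, "rz": 0}, {"fingers": 0.1, "tx": -1.76, "ty": -1.76, "tz": 0, "rx": 0, "ry": 0, "rz": 0}, {"fingers": 0.1, "tx": -2.08, "ty": -2.31, "tz": 0, "rx": 0, "ry": 0, "rz": 0}, {"fingers": 0.1, "tx": -2.33, "ty": -2.88, "tz": 0, "rx": 0, "ry": 0, "rz": 0}, {"fingers": 0.1, "tx": -2.53, "ty": -3.48, "tz": 0, "rx": 0, "ry": 0, "rz": 0}, {"fingers": 0.1, "tx": -2.66, "ty": -4.09, "tz": 0, "rx": 0, "ry": 0, "rz": 0}, {"fingers": 0.1, "tx": -2.72, "ty": -4.72, "tz": 0, "rx": 0, "ry": 0, "rz": 0}, {"fingers": 0.1, "tx": -2.72, "ty": -5.35, "tz": 0, "rx": 0, "ry": 0, "rz": 0}])

```text
time_s: 50.32
ee_pos: [493.4, 293.0, 193.3]
ee_rot: [179.9, -0.0, -0.1]
wrist_force: [2.3, -2.2, 7.2]
grip_width: 22.7
```

>>> arm_command(series=[{"fingers": 1, "tx": 0, "ty": 0, "tz": 0, "rx": 0, "ry": 0, "rz": 0}, {"fingers": 1, "tx": 0, "ty": 0, "tz": 0, "rx": 0, "ry": 0, "rz": 0}, {"fingers": 1, "tx": 0, "ty": 0, "tz": 0, "rx": 0, "ry": 0, "rz": 0}, {"fingers": 1, "tx": 0, "ty": 0, "tz": 0, "rx": 0, "ry": 0, "rz": 0}, {"fingers": 1, "tx": 0, "ty": 0, "tz": -1, "rx": 0, "ry": 0, "rz": 0}, {"fingers": 1, "tx": 0, "ty": 0, "tz": -3, "rx": 0, "ry": 0, "rz": 0}, {"fingers": 1, "tx": 0, "ty": 0, "tz": -6, "rx": 0, "ry": 0, "rz": 0}, {"fingers": 1, "tx": 0, "ty": 1, "tz": -7.5, "rx": 0, "ry": 0, "rz": 0}, {"fingers": 1, "tx": -0.3, "ty": 4, "tz": -7.5, "rx": 0, "ry": 0, "rz": 0}, {"fingers": 1, "tx": -0.6, "ty": 7.5, "tz": -7.5, "rx": 0, "ry": 0, "rz": 0}])

```text
time_s: 51.15
ee_pos: [487.2, 220.3, 269.7]
ee_rot: [-179.9, -0.1, 0.2]
wrist_force: [0.9, -1.5, -0.8]
grip_width: 85.4
```

>>> arm_command(series=[{"fingers": 1, "tx": -0.3, "ty": 3, "tz": 0, "rx": 0, "ry": 0, "rz": 0}, {"fingers": 1, "tx": -0.6, "ty": 6, "tz": 0, "rx": 0, "ry": 0, "rz": 0}, {"fingers": 1, "tx": -0.9, "ty": 9, "tz": 0, "rx": 0, "ry": 0, "rz": 0}, {"fingers": 1, "tx": -1.2, "ty": 12, "tz": 0, "rx": 0, "ry": 0, "rz": 0}, {"fingers": 1, "tx": -1.5, "ty": 14, "tz": 0, "rx": 0, "ry": 0, "rz": 0}, {"fingers": 1, "tx": -1.8, "ty": 15.2, "tz": 1.5, "rx": 0, "ry": 0, "rz": 0}, {"fingers": 1, "tx": -1.8, "ty": 15.2, "tz": 4, "rx": 0, "ry": 0, "rz": 0}, {"fingers": 1, "tx": -1.8, "ty": 15.2, "tz": 7, "rx": 0, "ry": 0, "rz": 0}, {"fingers": 1, "tx": -1.8, "ty": 15.2, "tz": 9, "rx": 0, "ry": 0, "rz": 0}, {"fingers": 1, "tx": -1.8, "ty": 15.2, "tz": 9, "rx": 0, "ry": 0, "rz": 0}])

```text
time_s: 51.98
ee_pos: [466.2, 65.8, 174.7]
ee_rot: [179.9, 0.5, -0.0]
wrist_force: [0.1, 0.2, -0.3]
grip_width: 85.3
```

```bash
python3 - <<'E'
from h import *
for i in range(5): ctrl.grab_frame('wrist')
o=ctrl.get_obs();print(o['ee_pos'],o['ee_rot'])
snap('wrist','w20'); snap('side','s20')
E
```

```text
[470.50112152  67.09980216 179.61242982] [-1.79959949e+02 -1.90192432e-01  3.51293419e-03]
```

View pics/w20.png

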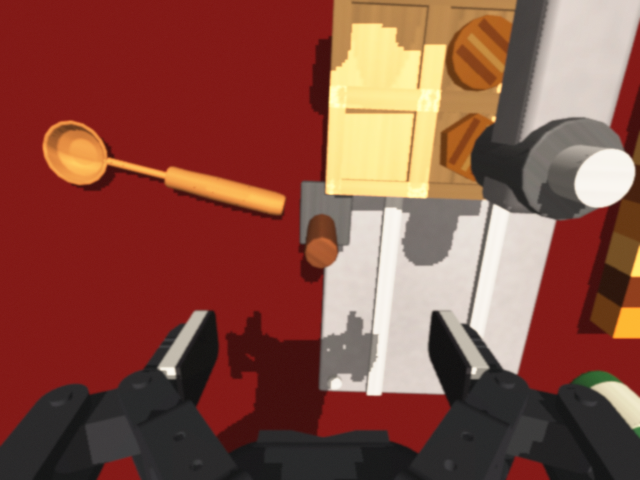

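View pics/s20.png

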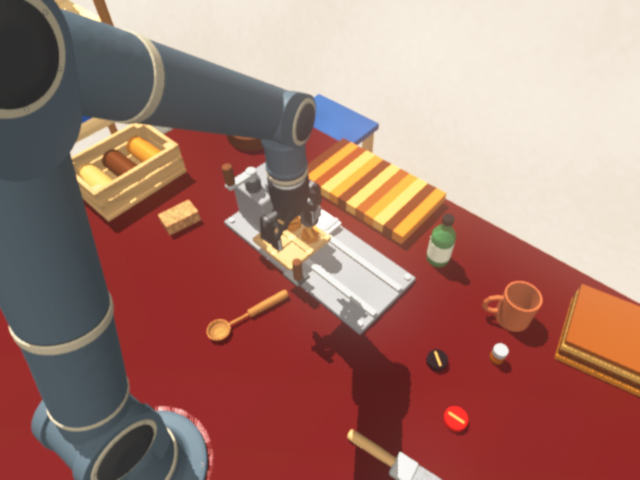

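>>> arm_command(series=[{"fingers": 1, "tx": -0.1, "ty": 0.1, "tz": 2, "rx": 0, "ry": 0, "rz": 0}, {"fingers": 1, "tx": -0.1, "ty": 0.1, "tz": 4, "rx": 0, "ry": 0, "rz": 0}, {"fingers": 1, "tx": -0.1, "ty": 0.1, "tz": 6, "rx": 0, "ry": 0, "rz": 0}, {"fingers": 1, "tx": -0.1, "ty": 0.1, "tz": 8, "rx": 0, "ry": 0, "rz": 0}, {"fingers": 1, "tx": -0.1, "ty": 0.1, "tz": 9.8, "rx": 0, "ry": 0, "rz": 0}, {"fingers": 1, "tx": -0.1, "ty": 0.1, "tz": 11, "rx": 0, "ry": 0, "rz": 0}, {"fingers": 1, "tx": -0.1, "ty": 0.1, "tz": 11, "rx": 0, "ry": 0, "rz": 0}, {"fingers": 1, "tx": -0.1, "ty": 0.1, "tz": 11, "rx": 0, "ry": 0, "rz": 0}, {"fingers": 1, "tx": -0.1, "ty": 0.1, "tz": 11, "rx": 0, "ry": 0, "rz": 0}, {"fingers": 1, "tx": -0.1, "ty": 0.1, "tz": 11, "rx": 0, "ry": 0, "rz": 0}])

```text
time_s: 53.17
ee_pos: [469.3, 66.0, 69.0]
ee_rot: [-180.0, -0.2, -0.0]
wrist_force: [0.7, -0.5, 0.3]
grip_width: 85.5
```

>>> arm_command(series=[{"fingers": 0.1, "tx": 0, "ty": 0, "tz": 0, "rx": 0, "ry": 0, "rz": 0}, {"fingers": 0.1, "tx": 0, "ty": 0, "tz": 0, "rx": 0, "ry": 0, "rz": 0}, {"fingers": 0.1, "tx": 0, "ty": 0, "tz": 0, "rx": 0, "ry": 0, "rz": 0}, {"fingers": 0.1, "tx": 0, "ty": 0, "tz": 0, "rx": 0, "ry": 0, "rz": 0}, {"fingers": 0.1, "tx": 0, "ty": 0, "tz": 0, "rx": 0, "ry": 0, "rz": 0}, {"fingers": 0.1, "tx": 0, "ty": 0, "tz": 0, "rx": 0, "ry": 0, "rz": 0}, {"fingers": 0.1, "tx": 0, "ty": 0, "tz": 0, "rx": 0, "ry": 0, "rz": 0}, {"fingers": 0.1, "tx": 0, "ty": 0, "tz": 0, "rx": 0, "ry": 0, "rz": 0}, {"fingers": 0.1, "tx": 0, "ty": 0, "tz": 0, "rx": 0, "ry": 0, "rz": 0}, {"fingers": 0.1, "tx": 0, "ty": 0.4, "tz": 0, "rx": 0, "ry": 0, "rz": 0}], newtons=40)

```text
time_s: 54.0
ee_pos: [468.5, 63.1, 68.1]
ee_rot: [-179.9, -0.0, 0.1]
wrist_force: [-0.3, 2.7, 4.6]
grip_width: 20.8
```

>>> arm_command(series=[{"fingers": 0.1, "tx": 0, "ty": 1, "tz": 0, "rx": 0, "ry": 0, "rz": 0}, {"fingers": 0.1, "tx": -0.1, "ty": 2, "tz": 0, "rx": 0, "ry": 0, "rz": 0}, {"fingers": 0.1, "tx": -0.1, "ty": 3, "tz": 0, "rx": 0, "ry": 0, "rz": 0}, {"fingers": 0.1, "tx": -0.15, "ty": 4, "tz": 0, "rx": 0, "ry": 0, "rz": 0}, {"fingers": 0.1, "tx": -0.2, "ty": 5, "tz": 0, "rx": 0, "ry": 0, "rz": 0}, {"fingers": 0.1, "tx": -0.2, "ty": 6, "tz": 0, "rx": 0, "ry": 0, "rz": 0}, {"fingers": 0.1, "tx": -0.25, "ty": 7, "tz": 0, "rx": 0, "ry": 0, "rz": 0}, {"fingers": 0.1, "tx": -0.3, "ty": 8, "tz": 0, "rx": 0, "ry": 0, "rz": 0}, {"fingers": 0.1, "tx": -0.3, "ty": 9, "tz": 0, "rx": 0, "ry": 0, "rz": 0}, {"fingers": 0.1, "tx": -0.35, "ty": 10, "tz": 0, "rx": 0, "ry": 0, "rz": 0}])

```text
time_s: 54.83
ee_pos: [464.5, -39.1, 68.0]
ee_rot: [-180.0, 0.0, -0.0]
wrist_force: [-0.6, 3.1, 6.5]
grip_width: 20.9
```

>>> arm_command(series=[{"fingers": 0.1, "tx": 0, "ty": 1.2, "tz": 0, "rx": 0, "ry": 0, "rz": 0}, {"fingers": 0.1, "tx": -0.05, "ty": 2.4, "tz": 0, "rx": 0, "ry": 0, "rz": 0}, {"fingers": 0.1, "tx": -0.1, "ty": 3.6, "tz": 0, "rx": 0, "ry": 0, "rz": 0}, {"fingers": 0.1, "tx": -0.1, "ty": 4.8, "tz": 0, "rx": 0, "ry": 0, "rz": 0}, {"fingers": 0.1, "tx": -0.15, "ty": 6, "tz": 0, "rx": 0, "ry": 0, "rz": 0}, {"fingers": 0.1, "tx": -0.2, "ty": 7.2, "tz": 0, "rx": 0, "ry": 0, "rz": 0}, {"fingers": 0.1, "tx": -0.2, "ty": 8.2, "tz": 0, "rx": 0, "ry": 0, "rz": 0}, {"fingers": 0.1, "tx": -0.2, "ty": 9, "tz": 0, "rx": 0, "ry": 0, "rz": 0}, {"fingers": 0.1, "tx": -0.2, "ty": 9.5, "tz": 0, "rx": 0, "ry": 0, "rz": 0}, {"fingers": 0.1, "tx": -0.2, "ty": 9.8, "tz": 0, "rx": 0, "ry": 0, "rz": 0}])

```text
time_s: 55.67
ee_pos: [462.0, -135.0, 68.0]
ee_rot: [-179.8, 0.1, -0.1]
wrist_force: [-1.5, 13.1, 10.2]
grip_width: 20.9
```

>>> arm_command(series=[{"fingers": 0.1, "tx": 0, "ty": 0.2, "tz": 0, "rx": 0, "ry": 0, "rz": 0}, {"fingers": 0.1, "tx": 0, "ty": 0.2, "tz": 0, "rx": 0, "ry": 0, "rz": 0}, {"fingers": 0.1, "tx": 0, "ty": 0.2, "tz": 0, "rx": 0, "ry": 0, "rz": 0}, {"fingers": 0.1, "tx": 0, "ty": 0.2, "tz": 0, "rx": 0, "ry": 0, "rz": 0}, {"fingers": 0.1, "tx": 0, "ty": 0.2, "tz": 0, "rx": 0, "ry": 0, "rz": 0}, {"fingers": 0.1, "tx": 0, "ty": 0.2, "tz": 0, "rx": 0, "ry": 0, "rz": 0}, {"fingers": 0.1, "tx": 0, "ty": 0.2, "tz": 0, "rx": 0, "ry": 0, "rz": 0}, {"fingers": 0.1, "tx": 0, "ty": 0.2, "tz": 0, "rx": 0, "ry": 0, "rz": 0}, {"fingers": 0.1, "tx": 0, "ty": 0.2, "tz": 0, "rx": 0, "ry": 0, "rz": 0}, {"fingers": 0.1, "tx": 0, "ty": 0.2, "tz": 0, "rx": 0, "ry": 0, "rz": 0}])

```text
time_s: 56.5
ee_pos: [462.2, -134.9, 68.0]
ee_rot: [-179.7, 0.1, 0.1]
wrist_force: [-2.4, 11.2, 8.8]
grip_width: 21.1
```

At the stop (force up, position unchanged). Release and lift clear.

>>> arm_command(series=[{"fingers": 0.1, "tx": 0, "ty": -0.2, "tz": 0, "rx": 0, "ry": 0, "rz": 0}, {"fingers": 0.7, "tx": 0, "ty": -0.2, "tz": 0, "rx": 0, "ry": 0, "rz": 0}, {"fingers": 0.7, "tx": 0, "ty": -0.2, "tz": 0, "rx": 0, "ry": 0, "rz": 0}, {"fingers": 0.7, "tx": 0, "ty": -0.2, "tz": 0, "rx": 0, "ry": 0, "rz": 0}, {"fingers": 0.7, "tx": 0, "ty": -0.2, "tz": -1.5, "rx": 0, "ry": 0, "rz": 0}, {"fingers": 0.7, "tx": 0, "ty": -0.2, "tz": -4, "rx": 0, "ry": 0, "rz": 0}, {"fingers": 0.7, "tx": 0, "ty": -0.2, "tz": -7, "rx": 0, "ry": 0, "rz": 0}, {"fingers": 0.7, "tx": 2, "ty": 1, "tz": -10, "rx": 0, "ry": 0, "rz": 0}, {"fingers": 1, "tx": 5, "ty": 1, "tz": -12, "rx": 0, "ry": 0, "rz": 0}, {"fingers": 1, "tx": 7, "ty": 1, "tz": -14, "rx": 0, "ry": 0, "rz": 0}])

```text
time_s: 57.33
ee_pos: [534.2, -150.2, 209.5]
ee_rot: [179.9, -0.1, -0.1]
wrist_force: [0.1, -0.2, -0.3]
grip_width: 81.1
```

```bash
python3 - <<'E'
from h import *
for i in range(8): ctrl.grab_frame('wrist')
o=ctrl.get_obs();print(o['ee_pos'],o['ee_rot'])
snap('wrist','w21'); snap('side','s21')
c=cam('wrist',o)
for k in ['round_token','hex_token']:
  for r in ctrl.recognise('wrist',k)[:2]: print(k,r,ray(c,r['point'],61))
E
```

```text
[ 530.93549369 -148.46376682  206.38264352] [-1.79976072e+02  1.88675435e-01 -3.81872853e-02]
round_token {'point': [376.0, 33.5], 'score': 0.88} [567.86933475 -12.37143829  61.        ]
round_token {'point': [248.1, 394.4], 'score': 0.7} [ 458.66353488 -320.83461085   61.        ]
hex_token {'point': [373.0, 121.9], 'score': 0.88} [568.24402666 -70.94208405  61.        ]
```

View pics/w21.png

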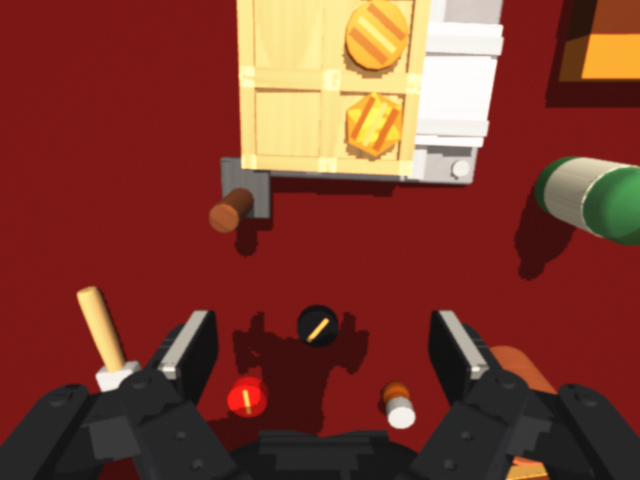

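View pics/s21.png

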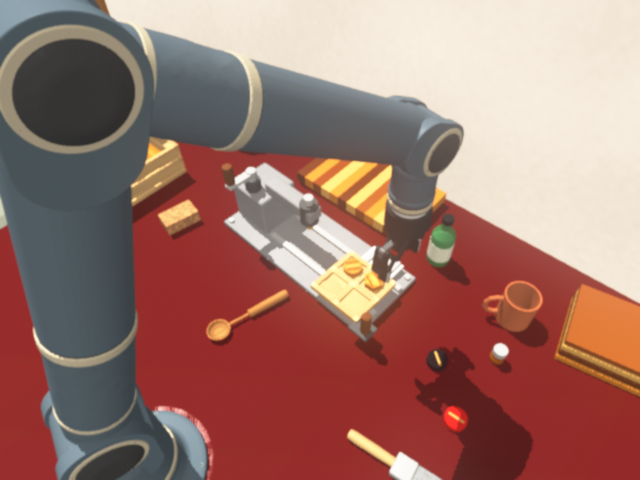

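```bash
python3 - <<'E'
from h import *
a=cv2.imread('pics/c14.png'); cv2.imwrite('pics/c14b.png',cv2.resize(a[260:340,280:380],None,fx=7,fy=7,interpolation=2))
c=cam('scene')
f=lambda X:(proj(c,X)-[280,260])*7
print(f((576,126.5,81)),f((576,126.5,61)),f((584,126.5,61)),f((576,134.5,61)))
E
```

```text
[374.43324808 251.43859754] [373.783062   295.61463512] [357.12025932 304.05307307] [388.04509634 305.87593018]
```

View pics/c14b.png

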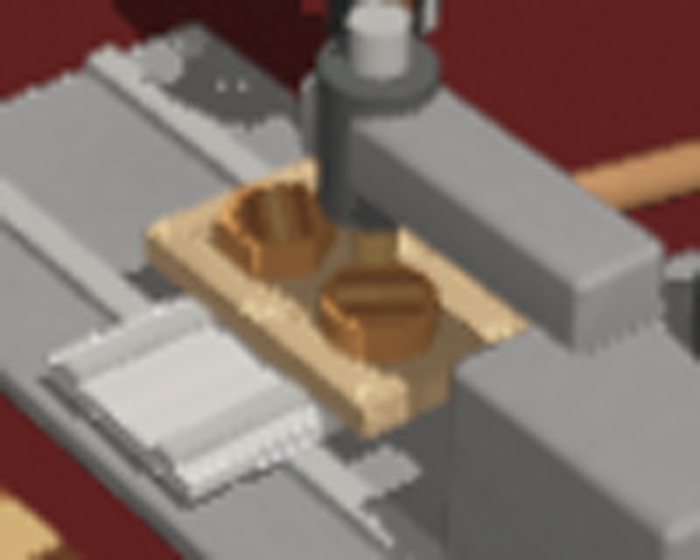

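```bash
python3 - <<'E'
from h import *
print(ctrl.get_obs()['time_s']); print(ctrl.job_done())
E
```

```text
57.9333
the job is handed in; nothing more can be done
None
```

I pressed both tokens that were there, the round one first and then the six-sided one, and handed the job in at about 58 s of the 210 s. No square token showed in any picture.

- **Loading:** I pulled the carrier fully out and laid the round token in pocket3 and the six-sided one in pocket2. Both looked seated flat.
- **Pressing:** For each token I slid the carrier under the stamp and gave the crank one full clockwise turn in about 5 s without letting go. In the scene pictures taken before each turn, the round token's centre was about 2–3 mm from the stamp axis and the six-sided one's within about 2 mm.
- **Final state:** The carrier is back against its loading-end stop: pushing further raised the force to about 11 N and the handle did not move. The last pictures show both tokens flat in their pockets, the crank back at its start and the gripper clear. The bystanders and the black and red look-alikes look untouched.

**What did not agree or could not be checked:**
- The press position from the cameras and the one from pushing against the slide stops differed by 2–4 mm, and I used values in between.
- The crank handle's position as seen by the camera before the second turn was about 3 mm off the pose I gripped it at. The turn still ran through with normal forces.
- The stamping force on the tokens could not be measured directly, and no mark shows in the images.

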